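# Set the focus stop screw so that the setting block just drags

### The arm

A 6-joint arm with a two-finger parallel gripper is mounted at the origin on a cart in front of the work surface, level with it; the furniture and walls round the work are solid. World frame = base frame: x ahead of the robot, y to its left, z up, the work surface at z = 0. Lengths are in m, angles in rad, forces in N, time in s.
With the tool pointing down it reaches from about 0.375 to 0.925 m from the base axis. Payload 5.7 kg.
Tool frame: the origin (TCP) lies on the centre line of the jaws, within the pads' length; the fingertips stand 17 mm ahead of it and the grasp point (between the pads) lies 2 mm behind it; x points along the fingers, z is the direction in which the jaws open and shut, and the axes are right-handed (so a half turn about x gives the same grasp; the last joint's range is limited). The gripper opens to 85 mm and grips with 20 to 120 N. Pads are 22 mm wide; open, the fingers measure 114 mm over their backs; the gripper's body (76 mm by 85 mm) begins 54 mm behind the grasp point. The pads swing forward as they close: fully open they stand 13 mm farther back than shut.
Start: joints at [-1.366, 0.359, 1.51, -0, 1.272, -0.115], TCP at [0.189, -0.57, 0.248] pointing down, gripper open.
Joint ranges: [-2.97, 2.97], [-1.01, 2.36], [0.21, 2.38], [-0.96, 4.11], [0.2, 2.71], [-2.98, 2.98]. Speed limits (rad/s): [2.39, 2.39, 3.14, 3.14, 3.14, 3.14].

### API

Orientations are given as a unit quaternion [x, y, z, w].
In Python, from station import status, eyes, hand_in gives the robot as it stands.
- The arm moves only by the tool send_rows, never from a script. Its argument "moves" is one flat list of numbers, 5 for each row, row after row: the finger opening in mm, from 0 to 85.4, then the shift along the tool's x, y, z in mm, then the turn about the tool's x in rad. In form: [fingers, x, y, z, yaw, fingers, x, y, z, yaw, ...]. A call has 1 to 10 rows; each row is the pose to reach, as a shift and turn from the pose measured when the call began, along the tool's axes at that moment; what a row does not reach only later rows make up. A row lasts 1/10 s, in which the tool goes at most 50 mm and 8.59 degrees, less where a joint would pass 70% of its speed; a pose out of reach is approached as far as the arm can. A call with a gripper value outside its range is refused whole. The fingers move at their own pace and stop on an object; "newtons" is the grip in N (left out, the last holds). Time passes only in rows, so rows that repeat a pose let the fingers close. It gives the time, the measured TCP pose, the force and the opening at its end, in the units of the state.
- status.get_state(): the state, without advancing time (a new reading comes with each control period).
- eyes.get_image(name): name is "scene" or "top" or "wrist"; returns a dict with "img" (384x512x3 uint8, blue, green, red), "range_z" (384x512 float32, m along the optical axis (not along the pixel's ray), 0 where there is no reading), "fx", "fy", "cx", "cy" (pixels), "pose" (4x4, takes a point from camera to world coordinates). Camera axes: x right, y down, z forward; pixel columns grow to the right and rows downward; lengths in m; the calibration is good to about 2 mm. A picture is of the moment at which its call begins.
- hand_in(): hands the job in, once; it reports no verdict.
The state is a dict: "clock": time; "joints": joint angles; "joint_vel": joint speeds; "tau": joint torques, N m; "tcp_pos": TCP position; "tool_rot": TCP orientation; "force": force on the tool from outside, world axes, zero at the start; "ft_torque": the same for the moment, N m; "width": finger opening in m.
Only numpy, scipy, OpenCV 4.12 (cv2) and the standard library are available. Lean on these libraries where they do the work, as an engineer would, in place of code of your own. Each camera call takes 0.05 s, during which the arm holds its last target.

### The job

Take the yellow-handled flat-blade driver from its wooden stand and use it to turn the slotted stop screw clockwise until its sprung nose just drags on the brass setting block beneath: lightly nipped, never jammed. Then pull the block about 20 mm along its guide by its black tab while it is nipped, leave it there under the nose, and see that the driver stands upright in its stand again. Keep the gripper off the stop screw and leave the other things on the bench alone.

Things in the scene. Friction and masses are not known exactly. Their poses are not given: they have to be found in the camera images.
- jig: Grey setting jig fixed to the bench: base 125 x 170 x 12 mm with a steel guide along its y, open at both ends (fence behind, low lip in front). A C-frame (column 44 mm wide, x = 36 to 66 mm, top at z = 102 mm; arm 30 mm wide) holds the stop screw over the guide. Origin: underside, below where the nose meets the block; x points to the column, z up
- stop_unit: Stop screw in the jig's boss, leaning 30 degrees towards the jig's front. Origin: 42 mm above the bench, where the screw's axis meets the block's top; z up the axis. The head turns in place and drives the 12 mm brass nose down the axis, 5 mm per rad. Nose at the start: unknown, 0.8 to 5.1 mm short of the block along the axis. It is sprung: about 15 N at the touch, then 27 N per rad more
- slot (a point): Mouth of the slot in the round steel screw head (29 mm across), on the screw's axis, 80 mm up the axis from the stop_unit origin. z points up out of the screw along its axis (30 degrees from vertical), x along the slot. Slot: 17 mm long, 4.6 mm wide, closed at its ends, mouth flared, floor 7 mm below this point. A half turn makes no difference
- stop_head (a joint): Angle of the screw head in rad, growing clockwise seen from above the head (nose goes down); starts at 0 to 0.25, range -0.6 to 2.2. Turning takes a steady 0.12 N m or so, once the nose touches about 0.05 N m more at once and 0.13 N m more per further rad. It stays where it is left. The block just drags for the first 0.3 rad past the touch (up to 24 N); beyond that it is jammed
- block: Loose brass setting block, 36 x 130 x 30 mm (x, y, z), 0.35 kg, lying in the jig's guide beneath the nose, its y along the guide, with a black grip tab at its +y end. Origin: centre of its underside. Polished faces (friction about 0.3): nipped at 15 to 24 N, it takes 8 to 18 N to draw it; free, under 2 N
- tab (a point): Centre of the block's upright black tab, 18 x 18 mm, which stands on the block's top (30 mm) and ends 68 mm above the block's underside; this point is 52 mm above the underside and 54 mm from the block's centre along its +y
- stand: Wooden driver stand, fixed to the bench: block 70 x 70 x 75 mm on a foot 90 x 90 mm. Origin: centre of its underside
- stand_hole (a point): Mouth of the stand's square hole, 18 x 18 mm and 70 mm deep, in the centre of its top, 75 mm above the bench; sides along the stand's x and y
- driver_grip (a point): Middle of the handle of the loose driver (128 mm long, 0.12 kg), 96 mm above the blade's tip. Square yellow handle 24 x 24 mm from 66 to 122 mm above the tip, flats along x and y, black cap to 128 mm; z from blade to cap. It hangs upright in the stand, its collar on the stand's top: this point is then 111 mm above the bench
- driver_tip (a point): Centre of the tip of the driver's blade, axes as driver_grip. Blade 13 mm wide (along x), 2.5 mm thick (along y), 14 mm long; round shank 10 mm across up to 60 mm; square black collar 30 x 30 mm from 60 to 66 mm. In the stand the tip is 15 mm above the bench
- film_can_a: white film canister, grey cap, 34 mm across, 51 mm tall; bystander. Origin: centre of its underside
- film_can_b: black film canister, 34 mm across, 51 mm tall; bystander. Origin: centre of its underside
- dropper: small amber dropper bottle, 32 mm across, 89 mm tall; bystander. Origin: centre of its underside
- loupe: film loupe, black with clear foot, 42 mm across, 48 mm tall; bystander. Origin: centre of its underside
- lens_case: round clear lens case with black lid, 54 mm across, 42 mm tall; bystander. Origin: centre of its underside
- measure: small clear conical measure, 46 mm across, 90 mm tall; bystander. Origin: centre of its underside
Mind the look-alikes: they are no part of the job. Of the things that look like the block, the larger one is meant.

How it is judged:
On the way, in this order (a step that is already met when the one before it is completed fails the run):
1. the driver's blade is in the screw's slot, in line with it (distance between driver_tip and slot below 0.0105 m and z of driver_tip in the frame of slot below -0.003 m and angle between the z axis of driver_tip and the z axis of slot, either way round below 0.2 rad), for 0.1 s.
2. the nose bears on the block, lightly (3 to 24 N) (contact force between stop_unit and block between 3 and 24 N), for 0.3 s.
3. the gripper has drawn the nipped block at least 12 mm from where it was at the start (all of step 2 and distance of tab from where it was at the start of the episode above 0.012 m and contact force between the fingers and block above 0.5 N), for 0.1 s.
At the end, for the whole second after the job is handed in: The nose bears on the block with 3 to 24 N, the block lies flat in the guide and at rest, at least 8 mm from where it started, and the driver hangs in its stand, upright within 0.15 rad, blade tip within 10 mm of the hole's axis and at most 22 mm above the bench (all of step 2 and distance of tab from where it was at the start of the episode above 0.008 m and z of block in the frame of jig below 0.015 m and horizontal distance between driver_tip and stand_hole below 0.01 m and height (world z) of driver_tip below 0.022 m and angle between driver_tip's own z axis and vertical below 0.15 rad and linear speed of block below 0.01 m/s); the robot touches nothing.
It fails at once if the nose is jammed on the block (over 36 N) (contact force between stop_unit and block above 36 N).
It fails at once if the gripper or arm pushes on the stop screw (over 2 N) (contact force between any of the fingers, the arm and stop_unit above 2 N).
It fails at once if another thing on the bench is moved by more than 30 mm (distance of any of film_can_a, film_can_b, dropper, loupe, lens_case, measure from where it was at the start of the episode above 0.03 m).
It also fails if it takes over 70 s, if anything falls off the work surface, if the arm or the gripper's body presses on something with over 40 N, if the wrist force passes 120 N, or if a joint passes its speed limit or range.

## Working session

There is one attempt and no reset: what is moved stays moved. The work goes in short steps, Python scripts to look and compute and a tool call to move; the robot and the scene stay as the last step left them, time stands still between calls to the robot, and variables do not carry over. Pictures are saved under pics/ and viewed, and the job is handed in when it is done.

Besides the shell and the picture viewer there is one more tool, called after ">>>" as name(argument=value, ...) on one line, values as JSON. send_rows: Moves the arm, as the interface text tells. Its arguments: {"type":"object","properties":{"moves":{"type":"array"},"newtons":{"type":"number"}},"required":["moves"]}

```bash
mkdir -p pics; ls
python3 - <<'E'
from station import status, eyes
import cv2
print(status.get_state())
for n in ["scene","top","wrist"]:
    d=eyes.get_image(n); cv2.imwrite(f"pics/{n}0.png",d["img"]); print(n,d["fx"],d["cx"],d["cy"],d["pose"].round(4).tolist())
    import numpy as np; np.savez(f"{n}0.npz",**d)
E
```

```text
pics
{'clock': 0.0, 'joints': array([-1.36607918e+00,  3.59509973e-01,  1.51143547e+00,  3.08640781e-05,
        1.27249232e+00, -1.15132173e-01]), 'joint_vel': array([ 6.22235617e-04,  7.25283078e-04, -4.30499997e-05, -4.56085613e-04,
        5.60562245e-04, -3.68375285e-04]), 'tau': array([ 1.29934026e-03, -5.27610183e+01, -2.78622723e+01, -2.90385824e-04,
        1.32705190e-02,  1.77196131e-05]), 'tcp_pos': array([ 0.1885064 , -0.5689384 ,  0.24744944]), 'tool_rot': array([ 0.41444801,  0.57371386, -0.4135523 ,  0.57276499]), 'force': array([-0.74090637,  0.14389185, -0.334447  ]), 'ft_torque': array([-0.02105589, -0.06078878, -0.0706518 ]), 'width': 0.08522255673611731}
scene 439.8205629226127 259.00738055076073 197.00057531838985 [[0.8827, -0.2648, 0.3882, 0.0547], [-0.4697, -0.5215, 0.7123, -0.888], [0.0138, -0.8111, -0.5847, 0.7967], [0.0, 0.0, 0.0, 1.0]]
top 362.53440506694506 257.9682298807542 191.58827121705815 [[-0.026, -0.998, 0.0572, 0.4616], [-0.9997, 0.0258, -0.0053, -0.0224], [0.0038, -0.0573, -0.9983, 1.2668], [0.0, 0.0, 0.0, 1.0]]
wrist 265.06039074990537 256.8375436677905 187.27088884983544 [[0.3154, -0.9099, -0.2696, 0.2561], [-0.949, -0.3029, -0.0878, -0.5455], [-0.0018, 0.2835, -0.959, 0.3725], [0.0, 0.0, 0.0, 1.0]]
```

View pics/scene0.png

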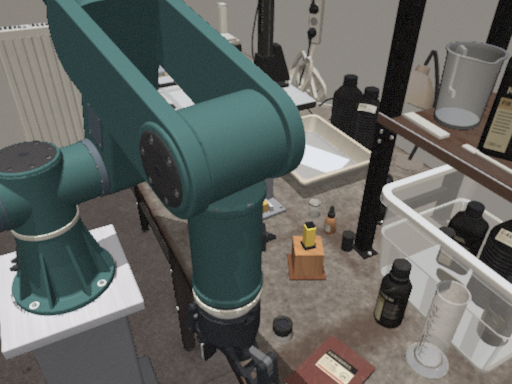

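View pics/top0.png

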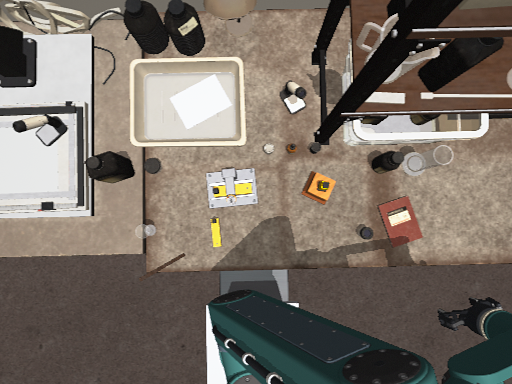

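View pics/wrist0.png

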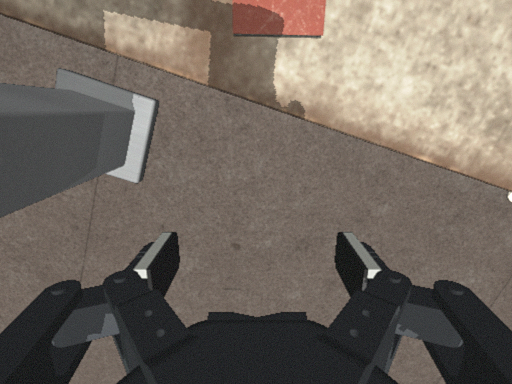

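The top view shows the jig at about (232,188), the stand with the driver at (320,187), and a loose brass bar at (216,232), which is probably the look-alike. I'll enlarge it.

Run:
```python
import numpy as np,cv2
d=np.load("top0.npz"); im=d["img"]
c=im[150:260,190:350]; cv2.imwrite("pics/topcrop.png",cv2.resize(c,None,fx=5,fy=5,interpolation=cv2.INTER_CUBIC)[:600])
P=d["pose"];z=d["range_z"]
def w(u,v):
    zz=z[v,u]; p=np.array([(u-d["cx"])/d["fx"]*zz,(v-d["cy"])/d["fy"]*zz,zz,1]); return (P@p)[:3].round(4)
for q in [(216,232),(209,172),(256,172),(256,205),(209,205),(230,178),(320,187),(310,178)]: print(q,w(*q))
```

```text
(216, 232) [0.3986 0.1173 0.027 ]
(209, 172) [ 0.6075  0.141  -0.0011]
(256, 172) [ 0.6035 -0.024  -0.0026]
(256, 205) [ 0.4875 -0.0211 -0.0031]
(209, 205) [0.4914 0.1412 0.0137]
(230, 178) [0.5742 0.0602 0.1053]
(320, 187) [ 0.5361 -0.224   0.1295]
(310, 178) [ 0.5766 -0.2119  0.0067]
```

View pics/topcrop.png

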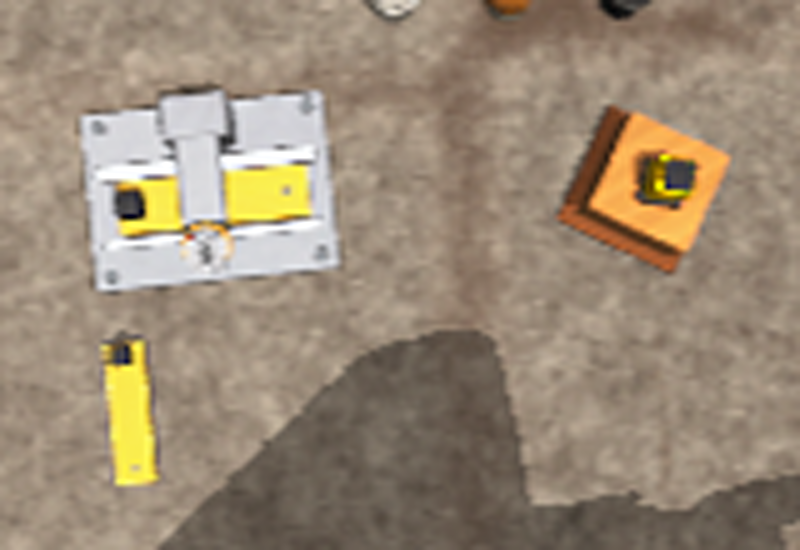

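```bash
cat > h.py <<'E'
import numpy as np,cv2
from scipy.spatial.transform import Rotation as R
from station import status, eyes
def grab(n,name):
    d=eyes.get_image(n); np.savez(name+".npz",**d); cv2.imwrite(f"pics/{name}.png",d["img"]); return d
def ray(d,u,v):
    P=d["pose"]; r=np.array([(u-d["cx"])/d["fx"],(v-d["cy"])/d["fy"],1.]); return P[:3,3],P[:3,:3]@r
def onz(d,u,v,z):
    o,r=ray(d,u,v); return o+r*(z-o[2])/r[2]
def proj(d,p):
    P=d["pose"]; q=P[:3,:3].T@(np.asarray(p)-P[:3,3]); return np.array([d["fx"]*q[0]/q[2]+d["cx"],d["fy"]*q[1]/q[2]+d["cy"]])
def pt(d,u,v):
    o,r=ray(d,u,v); return o+r*float(d["range_z"][int(round(v)),int(round(u))])
def tri(*obs):
    A=np.zeros((3,3));b=np.zeros(3)
    for d,u,v in obs:
        o,r=ray(d,u,v); r=r/np.linalg.norm(r); M=np.eye(3)-np.outer(r,r); A+=M;b+=M@o
    x=np.linalg.solve(A,b); return x,[proj(d,x)-np.array([u,v]) for d,u,v in obs]
def st(pr=True):
    s=status.get_state()
    Rm=R.from_quat(s["tool_rot"]).as_matrix()
    if pr: print("t",round(s["clock"],2),"tcp",s["tcp_pos"].round(4),"X",Rm[:,0].round(3),"Z",Rm[:,2].round(3),"j",s["joints"].round(3),"F",s["force"].round(1),"M",s["ft_torque"].round(2),"w",round(s["width"]*1e3,1))
    return s,Rm
def to(p,s=None):
    s,Rm=st(False); return (Rm.T@(np.asarray(p)-s["tcp_pos"])*1e3).round(1)
E
python3 - <<'E'
from h import *
d=dict(np.load("top0.npz")); im=d["img"]
hsv=cv2.cvtColor(im,cv2.COLOR_BGR2HSV)
# stand orange
def rect(mask,z,lab):
    cs,_=cv2.findContours(mask,cv2.RETR_EXTERNAL,cv2.CHAIN_APPROX_NONE)
    for c in cs:
        if cv2.contourArea(c)<25: continue
        r=cv2.minAreaRect(c); b=cv2.boxPoints(r); w=np.array([onz(d,*p,z)[:2] for p in b])
        print(lab,np.round(r[0],1),"ctr",onz(d,*r[0],z)[:2].round(4),"sides",np.linalg.norm(w[1]-w[0]).round(4),np.linalg.norm(w[2]-w[1]).round(4),"ang",np.degrees(np.arctan2(*(w[1]-w[0])[::-1])).round(1))
roi=np.zeros(im.shape[:2],np.uint8); roi[150:260,190:350]=1
m=((hsv[...,0]<17)&(hsv[...,1]>120)&(hsv[...,2]>180)).astype(np.uint8)*roi; rect(m,.075,"stand")
m=((abs(hsv[...,0].astype(int)-27)<6)&(hsv[...,1]>140)&(hsv[...,2]>120)).astype(np.uint8)*roi; rect(m,.042,"brass")
m=((hsv[...,1]<40)&(hsv[...,2]>130)).astype(np.uint8)*roi; m=cv2.morphologyEx(m,cv2.MORPH_CLOSE,np.ones((9,9))); rect(m,.012,"jig")
Z=d["range_z"]
for n,(u,v) in dict(cap=(326,184.8),tab=(215.6,190.5),head=(231,199.5),jTL=(206.2,173.5),jTR=(254,168.5),jBR=(257.6,203),jBL=(209.5,208)).items():
    print(n,pt(d,u,v).round(4))
for n,(u,v,z) in dict(cap=(326,184.8,.143),tab=(215.6,190.5,.08),head=(231,199.5,.112),jTL=(206.2,173.5,.012),jTR=(254,168.5,.012),jBR=(257.6,203,.012),jBL=(209.5,208,.012)).items(): print(n,onz(d,u,v,z).round(4))
E
```

```text
stand [329.6 185.3] ctr [ 0.5445 -0.2655] sides 0.0446 0.025 ang -28.5
stand [318.9 184.7] ctr [ 0.5474 -0.2303] sides 0.0698 0.0516 ang -28.4
brass [215.7 232.2] ctr [0.3988 0.1166] sides 0.0271 0.0936 ang -85.5
brass [219.4 190.9] ctr [0.5373 0.1014] sides 0.0395 0.0346 ang -82.0
brass [242.9 188.3] ctr [0.5442 0.0219] sides 0.0542 0.0334 ang -85.1
jig [231.4 187. ] ctr [0.5519 0.0626] sides 0.1723 0.1309 ang -85.7
cap [ 0.5417 -0.2406  0.1424]
tab [0.5368 0.1102 0.0783]
head [0.5049 0.0584 0.1068]
jTL [0.6012 0.1493 0.0107]
jTR [ 0.616  -0.0173 -0.0023]
jBR [ 0.4943 -0.0268 -0.0018]
jBL [0.481  0.1404 0.0079]
cap [ 0.5416 -0.2405  0.143 ]
tab [0.5367 0.11   0.08  ]
head [0.5047 0.058  0.112 ]
jTL [0.601  0.1491 0.012 ]
jTR [ 0.6143 -0.0174  0.012 ]
jBR [ 0.4939 -0.0268  0.012 ]
jBL [0.481  0.1399 0.012 ]
```

```bash
python3 -c "
from h import *
st(); print(to([.53,-.235,.27]))"
```

```text
t 0.15 tcp [ 0.1885 -0.5691  0.2476] X [-0.     0.001 -1.   ] Z [ 0.314 -0.949 -0.001] j [-1.366  0.359  1.511  0.     1.273 -0.115] F [ 0.4 -0.9  0.3] M [ 0.01 -0.04 -0.  ] w 85.1
[ -22.   429.2 -209.8]
```

>>> send_rows(moves=[85, -22, 43, -21, -0.15, 85, -22, 86, -42, -0.3, 85, -22, 129, -63, -0.45, 85, -22, 172, -84, -0.6, 85, -22, 215, -105, -0.75, 85, -22, 258, -126, -0.75, 85, -22, 301, -147, -0.75, 85, -22, 344, -168, -0.75, 85, -22, 387, -189, -0.75, 85, -22, 429, -210, -0.75], newtons=60)

```text
clock: 1.15
tcp_pos: [0.5308, -0.2331, 0.2699]
tool_rot: [0.176, 0.685, -0.175, 0.685]
force: [1.0, -0.5, -0.1]
width: 0.085
```

```bash
python3 -c "
from h import *
st(); grab('wrist','w1'); grab('scene','s1')"
```

```text
t 1.15 tcp [ 0.5308 -0.2331  0.2699] X [-0.     0.001 -1.   ] Z [ 0.877 -0.48  -0.001] j [-5.340e-01  3.120e-01  1.526e+00  1.000e-03  1.305e+00 -3.300e-02] F [ 1.  -0.5 -0.1] M [-0.   -0.03  0.01] w 85.0
```

View pics/w1.png

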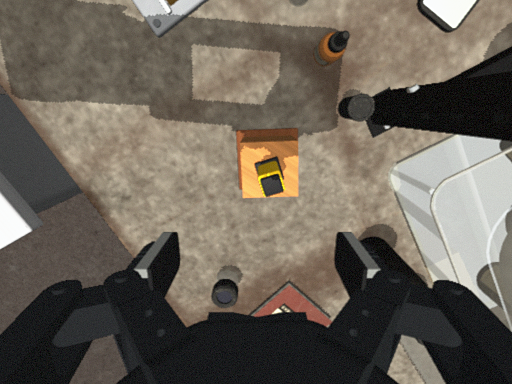

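View pics/s1.png

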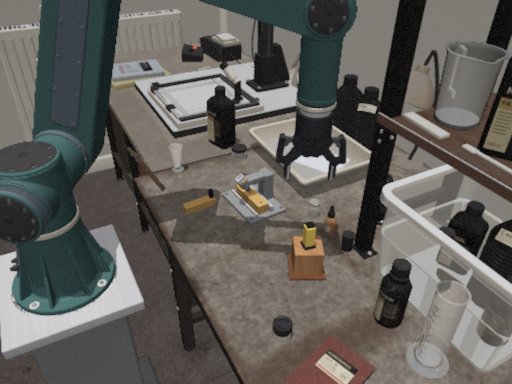

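The wrist view shows the stand centred at about (268,165) and the driver at (270,178), its cap yawed slightly relative to the stand. The scene view shows the driver at (309,238), the jig at (255,195), and the look-alike bar at (198,203). I'll enlarge both.

Run:
```python
from h import *
d=dict(np.load("w1.npz")); im=d["img"]
a=cv2.resize(im[120:205,225:315],None,fx=6,fy=6,interpolation=cv2.INTER_CUBIC)
s=dict(np.load("s1.npz")); b=cv2.resize(s["img"][160:225,215:300],None,fx=6,fy=6,interpolation=cv2.INTER_CUBIC)
cv2.imwrite("pics/c1.png",a); cv2.imwrite("pics/c2.png",b)
```

```text
(no output)
```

View pics/c1.png

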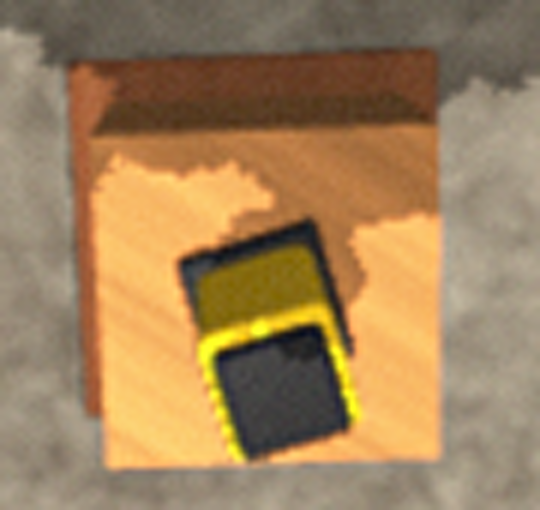

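View pics/c2.png

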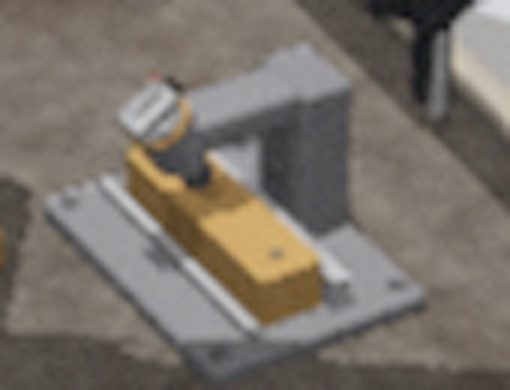

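Run:
```python
from h import *
d=dict(np.load("w1.npz"))
f=lambda L,z:np.array([onz(d,u/6+225,v/6+120,z) for u,v in L])
c=f([(215,355),(322,325),(350,428),(248,460)],.143)
print("cap",c.mean(0).round(4),[np.linalg.norm(c[i]-c[i-1]).round(4) for i in range(4)])
for i in (0,1): e=c[1+i]-c[i]; print(np.degrees(np.arctan2(e[1],e[0])).round(1))
for i in (0,1): e=c[3-i]-c[(4-i)%4] if 0 else (c[2]-c[3] if i==0 else c[3]-c[0]); print(np.degrees(np.arctan2(e[1],e[0])).round(1))
t=f([(92,135),(437,122),(441,462),(106,468)],.075)
print("stand",t.mean(0).round(4)); 
for a,b in ((0,1),(3,2)): e=t[b]-t[a]; print(np.degrees(np.arctan2(e[1],e[0])).round(1), np.linalg.norm(e))
# depth check
Z=d["range_z"]; print(pt(d,225+285/6,120+395/6))
s,Rm=st(); z=Rm[:,2]; print("tool z ang",np.degrees(np.arctan2(z[1],z[0])))
```

```text
cap [ 0.5431 -0.2397  0.143 ] [np.float64(0.0189), np.float64(0.0181), np.float64(0.0183), np.float64(0.0178)]
-12.4
-102.6
-10.3
-101.5
stand [ 0.5436 -0.2401  0.075 ]
-26.5 0.06884621667464436
-27.5 0.07104084676160469
[ 0.54299541 -0.24031757  0.14233153]
t 1.25 tcp [ 0.5332 -0.2306  0.2698] X [ 0.002  0.003 -1.   ] Z [ 0.88  -0.476 -0.   ] j [-0.529  0.313  1.525  0.004  1.305 -0.035] F [-0.8  1.4 -0.4] M [0.03 0.05 0.03] w 84.9
tool z ang -28.40430835540187
```

```bash
python3 -c "
from h import *
st(); print(to([.5433,-.240,.109]))"
```

```text
t 1.25 tcp [ 0.5332 -0.2306  0.2698] X [ 0.002  0.003 -1.   ] Z [ 0.88  -0.476 -0.   ] j [-0.529  0.313  1.525  0.004  1.305 -0.035] F [-0.8  1.4 -0.4] M [0.03 0.05 0.03] w 84.9
[160.8  -4.   13.4]
```

>>> send_rows(moves=[85, 10, -3.5, 13.4, -0.14, 85, 30, -3.5, 13.4, -0.29, 85, 60, -3.5, 13.4, -0.29, 85, 90, -3.5, 13.4, -0.29, 85, 120, -3.5, 13.4, -0.29, 85, 145, -3.5, 13.4, -0.29, 85, 161, -3.5, 13.4, -0.29, 85, 161, -3.5, 13.4, -0.29])

```text
clock: 2.05
tcp_pos: [0.5411, -0.2391, 0.1061]
tool_rot: [0.075, 0.705, -0.071, 0.702]
force: [-0.4, -0.4, 0.3]
width: 0.0852
```

```bash
python3 -c "
from h import *
st(); print(to([.5433,-.240,.109])); grab('wrist','w2')"
```

```text
t 2.05 tcp [ 0.5411 -0.2391  0.1061] X [-0.004  0.006 -1.   ] Z [ 0.979 -0.205 -0.005] j [-0.535  0.507  1.669  0.004  0.972 -0.331] F [-0.4 -0.4  0.3] M [ 0.06  0.02 -0.05] w 85.2
[-2.9 -0.4  2.4]
```

View pics/w2.png

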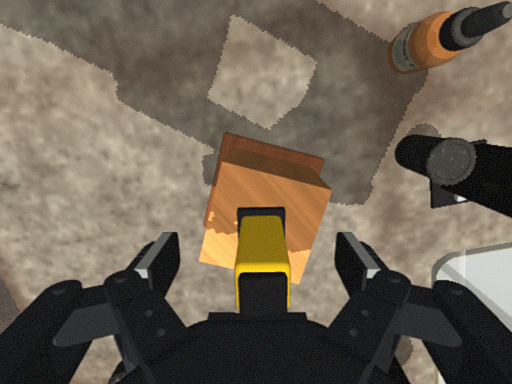

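The jaws straddle the yellow handle squarely, with the handle at (262,260). Closing now.

>>> send_rows(moves=[40, -2, 0, 2, 0, 20, -2, 0, 2, 0, 10, -2, 0, 2, 0, 10, -2, 0, 2, 0, 10, -2, 0, 2, 0, 10, -2, 0, 2, 0, 10, -2, 0, 2, 0], newtons=80)

```text
clock: 2.8
tcp_pos: [0.5446, -0.2402, 0.1105]
tool_rot: [0.074, 0.704, -0.071, 0.703]
force: [-0.4, 0.8, 6.5]
width: 0.023
```

>>> send_rows(moves=[10, -15, 0, 0, 0, 10, -40, 0, 0, 0, 10, -70, 0, 0, 0, 10, -100, 0, 0, 0, 10, -130, 0, 0, 0, 10, -160, 0, 0, 0, 10, -160, 0, 0, 0])

```text
clock: 3.5
tcp_pos: [0.5468, -0.242, 0.2749]
tool_rot: [0.073, 0.701, -0.072, 0.706]
force: [0.6, -0.2, -1.2]
width: 0.0231
```

Run:
```python
from h import *
st(); w=grab('wrist','w3'); s=grab('scene','s3')
cv2.imwrite("pics/w3c.png",cv2.resize(w["img"][150:350,190:340],None,fx=3,fy=3,interpolation=cv2.INTER_CUBIC))
p=proj(s,st(False)[0]["tcp_pos"]).astype(int); print(p)
y,x=max(p[1]-40,0),p[0]-60
cv2.imwrite("pics/s3c.png",cv2.resize(s["img"][y:y+100,x:x+120],None,fx=6,fy=6,interpolation=cv2.INTER_CUBIC)[:600])
```

```text
t 3.5 tcp [ 0.5468 -0.242   0.2749] X [ 0.007  0.    -1.   ] Z [ 0.979 -0.204  0.006] j [-0.534  0.331  1.485  0.003  1.32  -0.329] F [ 0.6 -0.2 -1.2] M [-0.05  0.02  0.06] w 23.1
[314 178]
```

View pics/w3c.png

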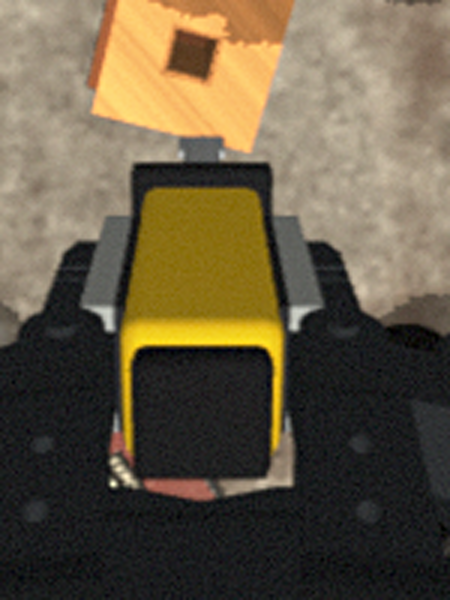

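View pics/s3c.png

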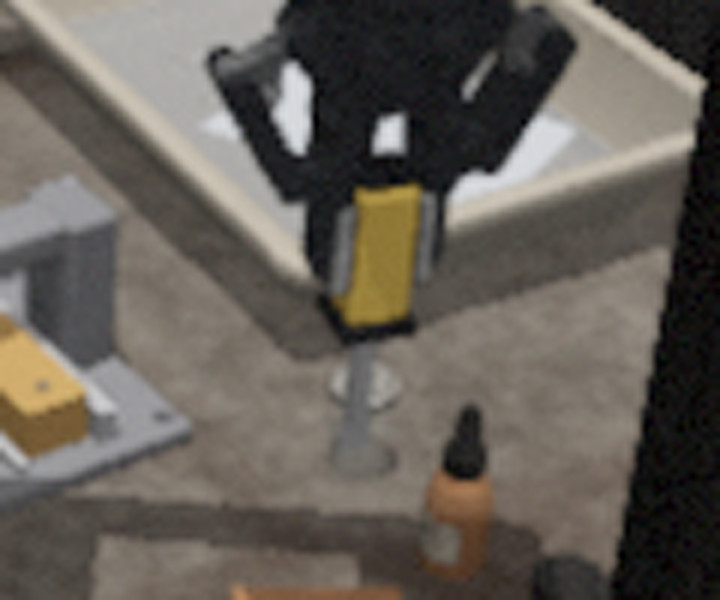

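Run:
```python
from h import *
w=dict(np.load("w3.npz")); s=dict(np.load("s3.npz"))
a=cv2.resize(w["img"][185:215,235:280],None,fx=12,fy=12,interpolation=cv2.INTER_CUBIC)
b=cv2.resize(s["img"][190:222,300:330],None,fx=12,fy=12,interpolation=cv2.INTER_CUBIC)
h=max(a.shape[0],b.shape[0]); f=lambda i:np.pad(i,((0,h-i.shape[0]),(0,0),(0,0)))
cv2.imwrite("pics/w3d.png",np.hstack([f(a),f(b)])[:,:800])
s_,Rm=st(False)
for nm,o in (("tip",96),("grip",0)):
    p=s_["tcp_pos"]+Rm[:,0]*(o-2)/1e3; print(nm,proj(w,p),proj(s,p))
for ax in (1,2): 
    p=s_["tcp_pos"]+Rm[:,0]*.094; print(ax,proj(w,p+Rm[:,ax]*.0065)-proj(w,p),proj(s,p+Rm[:,ax]*.0065)-proj(s,p))
```

```text
tip [254.65894083 193.75614875] [310.96677128 212.406227  ]
grip [254.40042143 248.97088153] [314.69156286 177.6371215 ]
1 [-0.00858665 -7.04688826] [-1.03984318 -1.66846844]
2 [ 7.34756394e+00 -6.29314920e-03] [ 2.62502164 -0.4518995 ]
```

View pics/w3d.png

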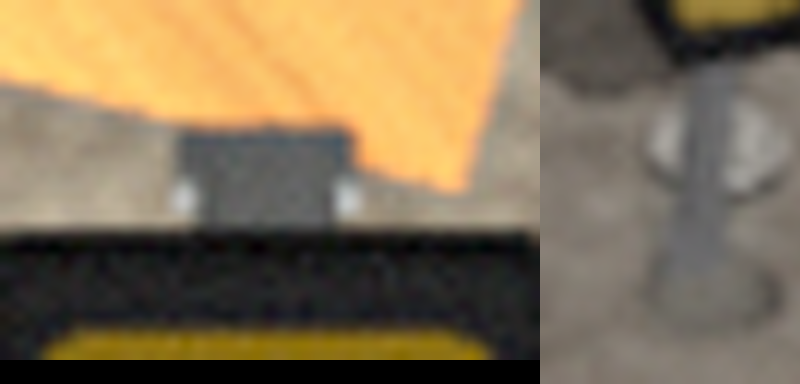

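```bash
python3 -c "
from h import *
print(to([.72,.05,.40]),to([1.02,.07,.40]))"
```

```text
[-128.2  321.   112.2] [-128.   402.   401.7]
```

>>> send_rows(moves=[10, -20, 45, 0, 0, 10, -40, 90, 0, 0, 10, -60, 135, 0, 0, 10, -80, 180, 10, 0, 10, -100, 225, 25, 0, 10, -120, 260, 45, 0, 10, -128, 290, 75, 0, 10, -128, 310, 100, 0, 10, -128, 321, 112, 0])

```text
clock: 4.5
tcp_pos: [0.7213, 0.052, 0.3965]
tool_rot: [0.073, 0.705, -0.071, 0.702]
force: [-0.5, -0.5, -2.0]
width: 0.0229
```

```bash
python3 -c "
from h import *
st();print(to([.72,.05,.40]),to([1.02,.07,.40]))"
```

```text
t 4.5 tcp [0.7213 0.052  0.3965] X [-0.003  0.004 -1.   ] Z [ 0.979 -0.203 -0.004] j [-0.025  0.47   0.98   0.004  1.695  0.179] F [-0.5 -0.5 -2. ] M [-0.03  0.02 -0.01] w 22.9
[-3.5 -2.2 -0.9] [ -4.2  78.2 288.8]
```

>>> send_rows(moves=[10, 0, 12, 45, 0, 10, 0, 24, 90, 0, 10, 0, 36, 135, 0, 10, 0, 50, 180, 0, 10, 0, 65, 230, 0, 10, 0, 80, 280, 0, 10, 0, 90, 330, 0])

```text
clock: 5.2
tcp_pos: [0.9426, 0.0672, 0.3555]
tool_rot: [0.076, 0.691, -0.068, 0.716]
force: [0.1, 0.0, -0.6]
width: 0.023
```

```bash
python3 -c "
from h import *
st()"
```

```text
t 5.2 tcp [0.9426 0.0672 0.3555] X [ 0.035  0.007 -0.999] Z [ 0.979 -0.203  0.033] j [-0.005  0.926  0.218  0.008  1.962  0.203] F [ 0.1  0.  -0.6] M [0.01 0.02 0.02] w 23.0
```

>>> send_rows(moves=[10, 0, 60, 500, 0, 10, 0, 60, 500, 0, 10, 0, 60, 500, 0])

```text
clock: 5.5
tcp_pos: [0.9773, 0.0488, 0.3183]
tool_rot: [0.078, 0.675, -0.066, 0.731]
force: [-0.6, -1.2, -1.7]
width: 0.0232
```

```bash
python3 -c "
from h import *
st()"
```

```text
t 5.5 tcp [0.9773 0.0488 0.3183] X [ 0.08   0.009 -0.997] Z [ 0.976 -0.203  0.077] j [-0.025  0.968  0.215  0.012  1.878  0.184] F [-0.6 -1.2 -1.7] M [ 0.02  0.09 -0.03] w 23.2
```

>>> send_rows(moves=[10, -100, 130, 500, 0, 10, -100, 130, 500, 0, 10, -100, 130, 500, 0, 10, -100, 130, 500, 0, 10, -100, 130, 500, 0, 10, -100, 130, 500, 0])

```text
clock: 6.1
tcp_pos: [1.0031, 0.0507, 0.2978]
tool_rot: [0.081, 0.658, -0.063, 0.746]
force: [-0.4, -0.1, -1.3]
width: 0.0231
```

```bash
python3 -c "
from h import *
st()"
```

```text
t 6.1 tcp [1.0031 0.0507 0.2978] X [ 0.127  0.011 -0.992] Z [ 0.971 -0.204  0.122] j [-0.023  0.991  0.215  0.015  1.807  0.186] F [-0.4 -0.1 -1.3] M [-0.    0.1   0.01] w 23.1
```

>>> send_rows(moves=[10, -300, 130, 500, 0, 10, -300, 130, 500, 0])

```text
clock: 6.3
tcp_pos: [1.0083, 0.0508, 0.3274]
tool_rot: [0.083, 0.64, -0.061, 0.761]
force: [-0.9, 0.7, -1.0]
width: 0.0233
```

```bash
python3 -c "
from h import *
st()"
```

```text
t 6.3 tcp [1.0083 0.0508 0.3274] X [ 0.173  0.014 -0.985] Z [ 0.965 -0.204  0.167] j [-0.024  0.963  0.214  0.018  1.79   0.186] F [-0.9  0.7 -1. ] M [-0.05  0.12  0.05] w 23.3
```

>>> send_rows(moves=[10, -400, 130, 500, 0, 10, -400, 130, 500, 0])

```text
clock: 6.5
tcp_pos: [1.0061, 0.0504, 0.3707]
tool_rot: [0.085, 0.622, -0.058, 0.776]
force: [0.6, -0.8, -1.2]
width: 0.0232
```

>>> send_rows(moves=[10, -400, 130, 500, 0, 10, -400, 130, 500, 0])

```text
clock: 6.7
tcp_pos: [1.003, 0.05, 0.4125]
tool_rot: [0.087, 0.604, -0.056, 0.79]
force: [0.3, -0.1, -0.5]
width: 0.0237
```

>>> send_rows(moves=[10, -400, 130, 500, 0, 10, -400, 130, 500, 0])

```text
clock: 6.9
tcp_pos: [0.9981, 0.0496, 0.4535]
tool_rot: [0.09, 0.586, -0.053, 0.804]
force: [0.2, 0.5, -1.3]
width: 0.0231
```

```bash
python3 -c "
from h import *
st()"
```

```text
t 6.9 tcp [0.9981 0.0496 0.4535] X [ 0.308  0.02  -0.951] Z [ 0.932 -0.206  0.297] j [-0.03   0.839  0.214  0.029  1.776  0.185] F [ 0.2  0.5 -1.3] M [-0.05  0.2   0.  ] w 23.1
```

>>> send_rows(moves=[10, -300, 130, 500, 0, 10, -300, 130, 500, 0])

```text
clock: 7.1
tcp_pos: [0.9981, 0.0494, 0.4849]
tool_rot: [0.092, 0.567, -0.05, 0.817]
force: [-0.2, -0.7, -2.2]
width: 0.0229
```

>>> send_rows(moves=[10, -300, 130, 500, 0, 10, -300, 130, 500, 0])

```text
clock: 7.3
tcp_pos: [0.996, 0.0492, 0.5173]
tool_rot: [0.094, 0.548, -0.048, 0.83]
force: [-0.8, -0.1, -1.6]
width: 0.0231
```

>>> send_rows(moves=[10, -300, 130, 500, 0, 10, -300, 130, 500, 0])

```text
clock: 7.5
tcp_pos: [0.9917, 0.0488, 0.5519]
tool_rot: [0.096, 0.529, -0.045, 0.842]
force: [0.3, 0.3, -1.1]
width: 0.0229
```

>>> send_rows(moves=[10, -300, 130, 500, 0, 10, -300, 130, 500, 0])

```text
clock: 7.7
tcp_pos: [0.9856, 0.0485, 0.5873]
tool_rot: [0.098, 0.509, -0.042, 0.854]
force: [-0.7, 0.5, -0.8]
width: 0.0232
```

```bash
python3 -c "
from h import *
st()"
```

```text
t 7.7 tcp [0.9856 0.0485 0.5873] X [ 0.478  0.028 -0.878] Z [ 0.861 -0.21   0.462] j [-0.037  0.712  0.214  0.046  1.717  0.186] F [-0.7  0.5 -0.8] M [-0.05  0.35 -0.03] w 23.2
```

```bash
python3 -c "
from h import *
print(to([.4165,.051,.27]))"
```

```text
[   6.5 -134.7 -637.5]
```

>>> send_rows(moves=[10, 0, -10, -47, 0, 10, 1, -20, -94, 0, 10, 1, -30, -141, 0, 10, 2, -40, -188, 0, 10, 2, -50, -235, 0, 10, 3, -60, -282, 0, 10, 3, -70, -329, 0, 10, 4, -79, -375, 0, 10, 4, -89, -422, 0, 10, 5, -99, -469, 0])

```text
clock: 8.7
tcp_pos: [0.5667, 0.0505, 0.3547]
tool_rot: [0.098, 0.508, -0.042, 0.855]
force: [0.5, -0.5, -0.8]
width: 0.023
```

```bash
python3 -c "
from h import *
st();print(to([.4165,.051,.27]))"
```

```text
t 8.7 tcp [0.5667 0.0505 0.3547] X [ 0.48   0.028 -0.877] Z [ 0.861 -0.21   0.464] j [-0.072 -0.005  1.813  0.083  0.838  0.093] F [ 0.5 -0.5 -0.8] M [-0.01  0.3   0.02] w 23.0
[   2.3  -35.8 -168.7]
```

>>> send_rows(moves=[10, 1, -9, -43, 0, 10, 1, -18, -86, 0, 10, 2, -27, -129, 0, 10, 2, -36, -169, 0, 10, 2, -36, -169, 0])

```text
clock: 9.2
tcp_pos: [0.4069, 0.0519, 0.2646]
tool_rot: [0.098, 0.513, -0.042, 0.852]
force: [-0.0, 0.1, -1.9]
width: 0.0228
```

```bash
python3 -c "
from h import *
st();grab('wrist','w4');grab('scene','s4');grab('top','t4')"
```

```text
t 9.2 tcp [0.4069 0.0519 0.2646] X [ 0.47   0.029 -0.882] Z [ 0.866 -0.21   0.454] j [-1.150e-01 -1.780e-01  2.198e+00  1.390e-01  6.430e-01 -1.000e-03] F [-0.   0.1 -1.9] M [0.05 0.36 0.  ] w 22.8
```

View pics/w4.png

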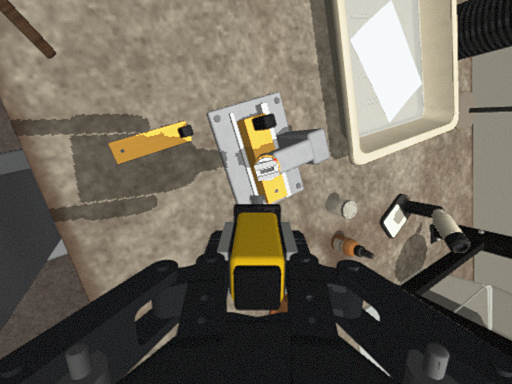

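View pics/s4.png

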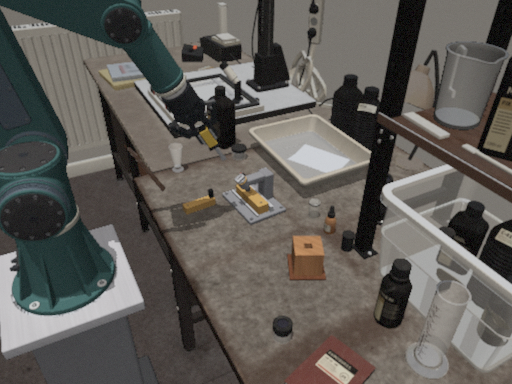

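Run:
```python
from h import *
d=dict(np.load("w4.npz"))
cv2.imwrite("pics/w4c.png",cv2.resize(d["img"][140:215,225:310],None,fx=9,fy=9,interpolation=cv2.INTER_CUBIC)[:600,:800])
```

```text
(no output)
```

View pics/w4c.png

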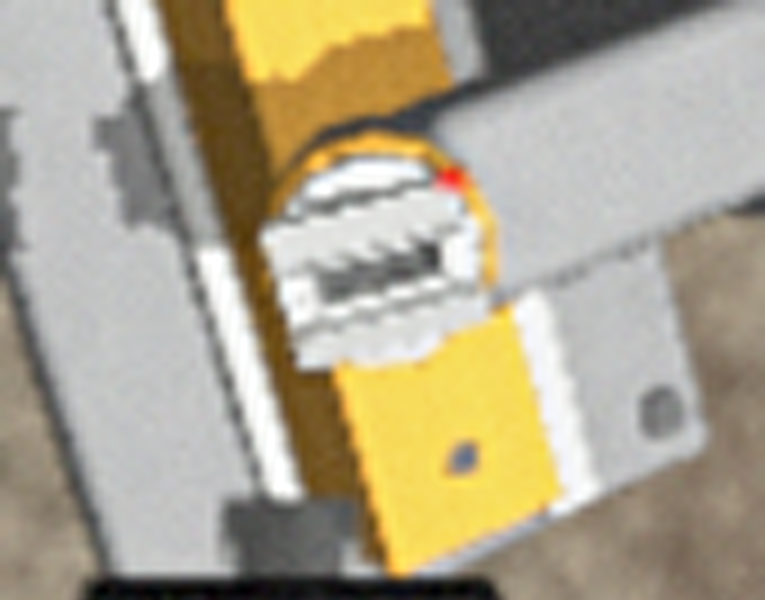

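Run:
```python
from h import *
d=dict(np.load("w4.npz"))
px=lambda u,v:(u/9+225,v/9+140)
S=onz(d,*px(380,268),.1113); print("S",S.round(4), "depth",pt(d,*px(380,268)).round(4))
for ps in (4.5,):
    p=np.radians(ps); s=np.array([-.5*np.cos(p),-.5*np.sin(p),.866])
    def onp(u,v):
        o,r=ray(d,*px(u,v)); return o+r*(s@(S-o))/(s@r)
    s_,Rm=st(False); print("axis err tool x vs -s",np.degrees(np.arccos(-s@Rm[:,0])).round(2), "in tool",(Rm.T@-s).round(3))
    for a,b in (((320,285),(440,250)),((285,215),(470,180)),((300,330),(490,290))):
        e=onp(*b)-onp(*a); t=Rm.T@e; print("len",np.linalg.norm(e).round(4),"ang in tool (z->y)",np.degrees(np.arctan2(t[1],t[2])).round(1))
# tool yaw relative jig
jy=np.array([-np.sin(p),np.cos(p),0]); print("jig y in tool",(Rm.T@jy).round(3),"jig x",(Rm.T@np.array([np.cos(p),np.sin(p),0])).round(3))
s4=dict(np.load("s4.npz")); print("S in scene",proj(s4,S))
cv2.imwrite("pics/s4c.png",cv2.resize(s4["img"][110:220,170:290],None,fx=6,fy=5.4,interpolation=cv2.INTER_CUBIC))
```

```text
S [0.5015 0.059  0.1113] depth [0.5046 0.0577 0.1054]
axis err tool x vs -s 1.31 in tool [1.    0.016 0.015]
len 0.0164 ang in tool (z->y) 17.1
len 0.0244 ang in tool (z->y) 11.3
len 0.0255 ang in tool (z->y) 12.7
jig y in tool [-0.011  0.961 -0.277] jig x [0.484 0.248 0.84 ]
S in scene [237.9315548  177.19622692]
```

View pics/s4c.png

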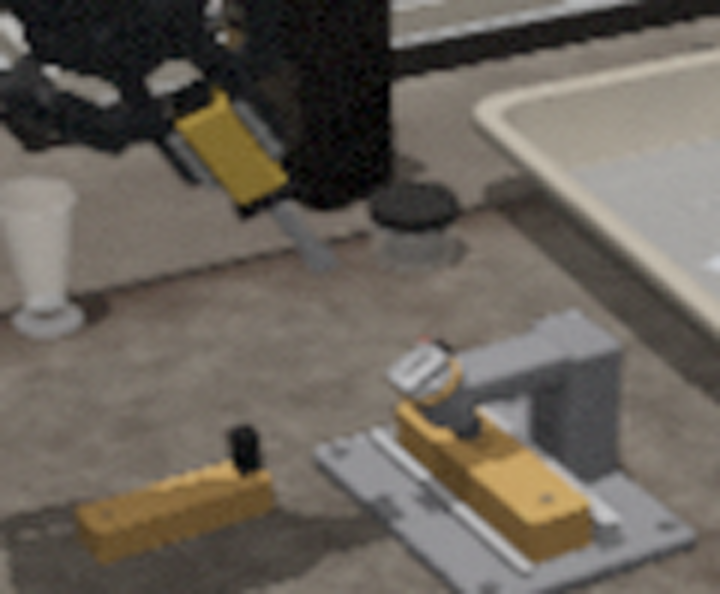

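Run:
```python
from h import *
S=np.array([.5015,.059,.1113]); s_,Rm=st(False)
tip=s_["tcp_pos"]+Rm@np.array([.0955,-.003,.0023])
print((Rm.T@(S-tip)*1e3).round(1))
```

```text
[85.8  5.6 -6.5]
```

>>> send_rows(moves=[10, 15, 2, -2, -0.12, 10, 30, 4, -4, -0.23, 10, 45, 5.6, -6.5, -0.23, 10, 58, 5.6, -6.5, -0.23, 10, 66, 5.6, -6.5, -0.23, 10, 68, 5.6, -6.5, -0.23, 10, 68, 5.6, -6.5, -0.23])

```text
clock: 10.05
tcp_pos: [0.4463, 0.0593, 0.2102]
tool_rot: [-0.001, 0.508, 0.016, 0.861]
force: [0.8, -0.4, -1.2]
width: 0.0232
```

```bash
cat > look.py <<'E'
import sys
from h import *
n=sys.argv[1]; st()
d=grab('wrist','w'+n); s=grab('scene','s'+n)
a=cv2.resize(d["img"][165:215,225:300],None,fx=10,fy=10,interpolation=cv2.INTER_CUBIC)
cv2.imwrite(f"pics/w{n}c.png",a)
b=cv2.resize(s["img"][140:215,195:290],None,fx=8,fy=8,interpolation=cv2.INTER_CUBIC); cv2.imwrite(f"pics/s{n}c.png",b)
E
python3 look.py 5
```

```text
t 10.05 tcp [0.4463 0.0593 0.2102] X [ 0.483  0.027 -0.875] Z [0.875 0.018 0.484] j [-7.100e-02 -2.000e-03  2.239e+00  1.550e-01  4.070e-01 -2.230e-01] F [ 0.8 -0.4 -1.2] M [-0.02  0.36  0.  ] w 23.2
```

View pics/w5c.png

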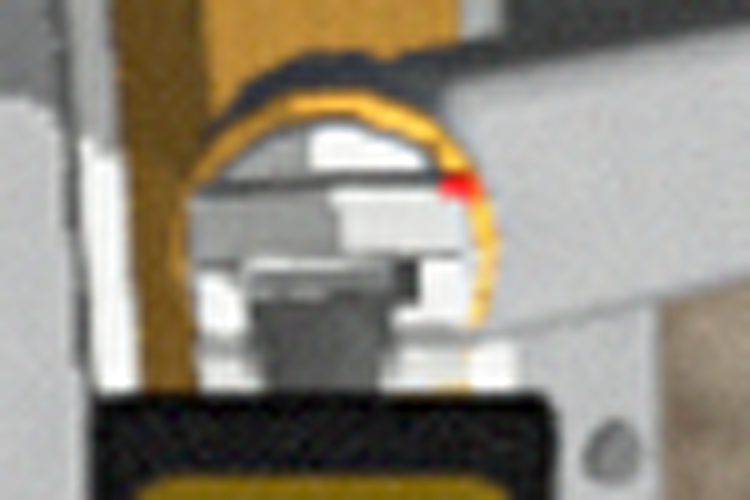

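View pics/s5c.png

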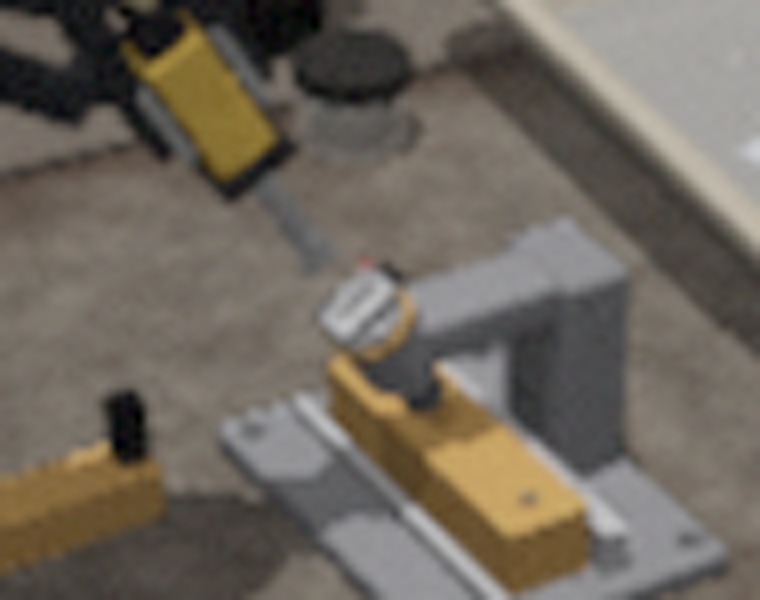

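Run:
```python
from h import *
d=dict(np.load("w5.npz")); s_,Rm=st(False)
for dx in (0,10,14,18,22):
    p=s_["tcp_pos"]+Rm@np.array([.0955+dx/1e3,-.003,.0023]); q=proj(d,p); j=proj(d,p+Rm[:,1]*.00125)
    print(dx,((q-[225,165])*10).round(0),((j-[225,165])*10).round(0))
S=pt(d,225+33,165+21.5); print("head depth pts (330,215)",S.round(4)); 
for u,v in((45,22),(46,30),(22,22),(21,32)): print(pt(d,225+u,165+v).round(4))
t=pt(d,225+32,165+34); print("shank",t.round(4),(Rm.T@(t-s_["tcp_pos"])*1e3).round(1))
# head plane distance ahead along tool x
for u,v in((45,22),(46,30),(22,22),(21,32)): print((Rm.T@(pt(d,225+u,165+v)-s_["tcp_pos"])*1e3).round(1))
```

```text
0 [354. 344.] [354. 330.]
10 [353. 308.] [353. 295.]
14 [352. 295.] [352. 282.]
18 [352. 281.] [352. 269.]
22 [351. 269.] [351. 256.]
head depth pts (330,215) [0.5003 0.0662 0.1122]
[0.5097 0.0661 0.1183]
[0.5114 0.058  0.1178]
[0.4917 0.0653 0.1064]
[0.4916 0.055  0.1049]
shank [0.4807 0.0661 0.1456] [73.7  4.8 -0.7]
[111.7   3.6  11.4]
[112.7  -4.6  12.5]
[113.3   3.1 -10.1]
[114.3  -7.1 -11.2]
```

>>> send_rows(moves=[10, 0, -2, 0.5, 0, 10, 4, -4.1, 1, 0, 10, 8, -4.1, 1, 0, 10, 12, -4.1, 1, 0, 10, 12, -4.1, 1, 0, 10, 12, -4.1, 1, 0])

```text
clock: 10.75
tcp_pos: [0.4525, 0.0556, 0.2]
tool_rot: [-0.001, 0.508, 0.016, 0.861]
force: [0.0, -0.3, -1.9]
width: 0.023
```

```bash
python3 look.py 6
```

```text
t 10.75 tcp [0.4525 0.0556 0.2   ] X [ 0.483  0.027 -0.875] Z [0.875 0.018 0.484] j [-0.083  0.029  2.245  0.185  0.372 -0.263] F [ 0.  -0.3 -1.9] M [-0.02  0.26 -0.  ] w 23.0
```

View pics/w6c.png

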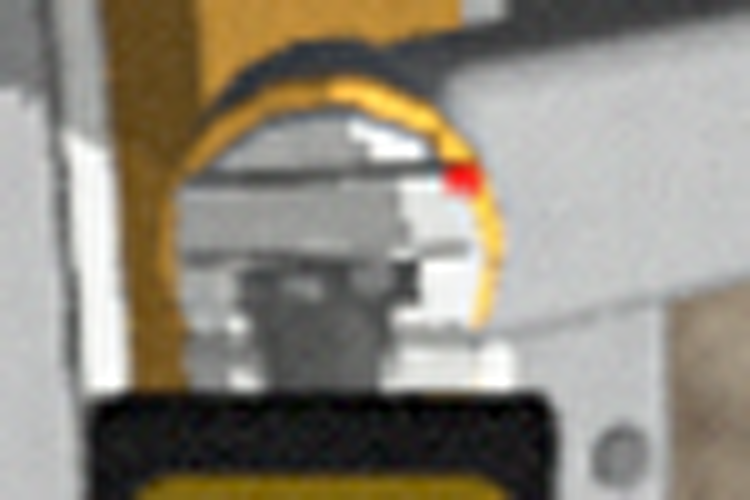

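View pics/s6c.png

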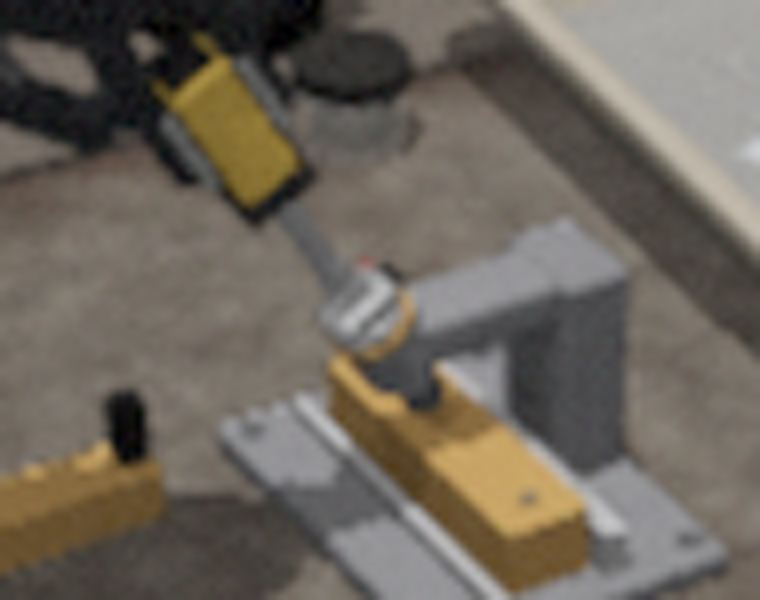

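>>> send_rows(moves=[10, 2, 0, 0.5, -0.04, 10, 4, 0, 0.5, -0.04, 10, 5.5, 0, 0.5, -0.04, 10, 7, 0, 0.5, -0.04, 10, 8, 0, 0.5, -0.04, 10, 8, 0, 0.5, -0.04])

```text
clock: 11.45
tcp_pos: [0.4568, 0.0558, 0.1933]
tool_rot: [-0.018, 0.508, 0.026, 0.861]
force: [0.5, 0.3, -0.4]
width: 0.0233
```

```bash
python3 look.py 7
```

```text
t 11.45 tcp [0.4568 0.0558 0.1933] X [ 0.483  0.027 -0.875] Z [0.873 0.058 0.484] j [-0.08   0.051  2.248  0.195  0.348 -0.312] F [ 0.5  0.3 -0.4] M [-0.05  0.33  0.05] w 23.3
```

View pics/w7c.png

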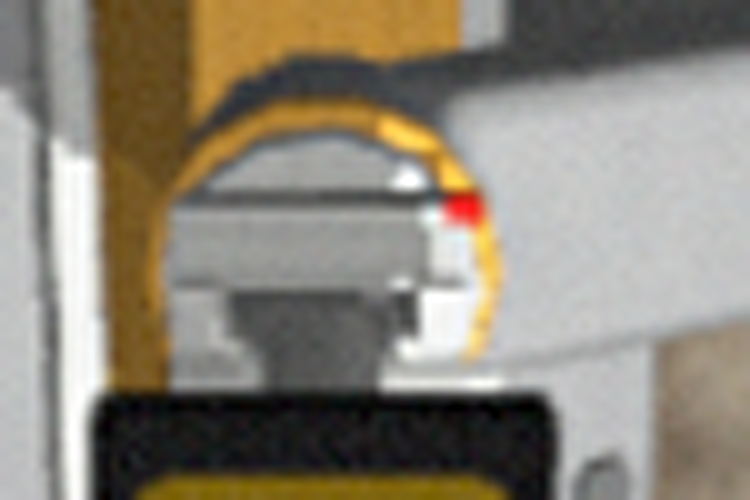

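View pics/s7c.png

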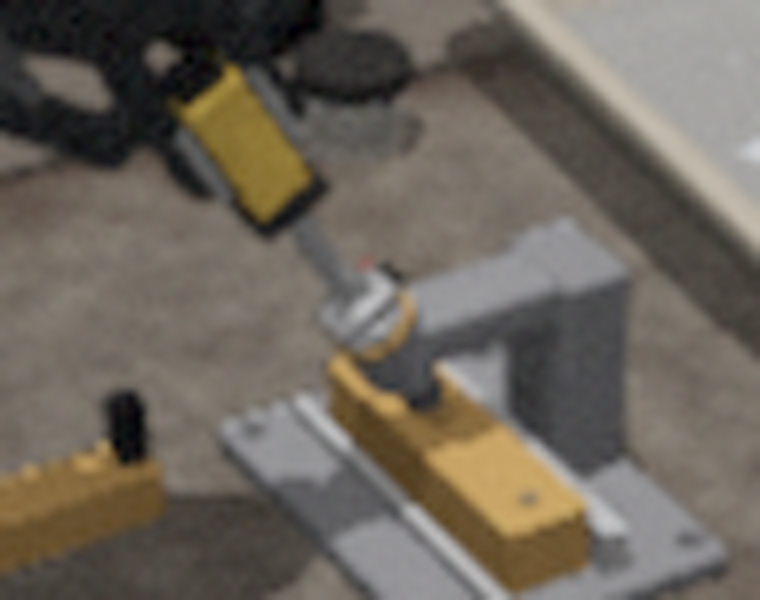

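>>> send_rows(moves=[10, 1, 0, 0, 0, 10, 2, 0, 0, 0, 10, 3, 0, 0, 0, 10, 3.5, 0, 0, 0, 10, 3.5, 0, 0, 0])

```text
clock: 12.05
tcp_pos: [0.4585, 0.0559, 0.1903]
tool_rot: [-0.018, 0.508, 0.026, 0.861]
force: [-0.5, -0.1, -2.3]
width: 0.0229
```

```bash
python3 look.py 8
```

```text
t 12.05 tcp [0.4585 0.0559 0.1903] X [ 0.483  0.027 -0.875] Z [0.873 0.058 0.484] j [-0.08   0.061  2.249  0.2    0.337 -0.316] F [-0.5 -0.1 -2.3] M [ 0.01  0.37 -0.06] w 22.9
```

View pics/w8c.png

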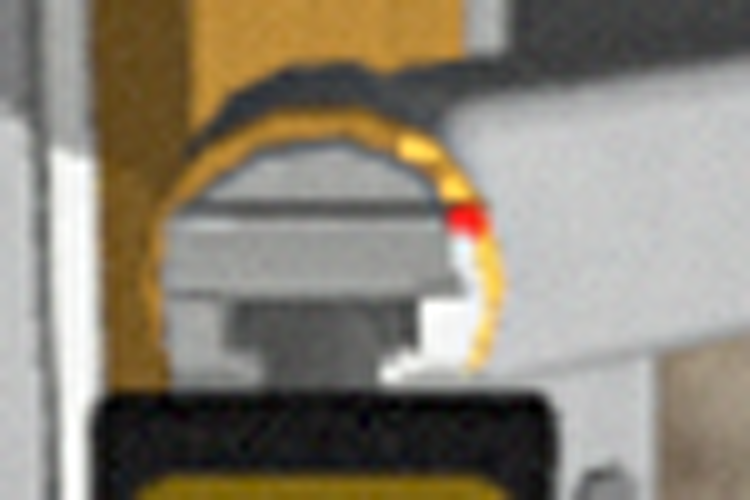

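```bash
cat > tq.py <<'E'
from h import *
import sys
n=int(sys.argv[1]) if len(sys.argv)>1 else 3
T=[];M=[];F=[]
for i in range(n):
    if i: eyes.get_image("wrist")
    s,Rm=st(False); T.append(s["tau"][5]); M.append(Rm.T@s["ft_torque"]); F.append(Rm.T@s["force"])
Z=Rm[:,2]; yaw=np.arctan2(-(Rm[:,2]@np.array([-.0785,.997,0])),Rm[:,2]@np.array([.863,.068,.5]))
print("t",round(s["clock"],2),"tau6",np.round(T,3),"Mx",np.mean(M,0).round(3),"F",np.mean(F,0).round(1),"yaw",yaw.round(4),"j6",s["joints"][5].round(4),"w",(s["width"]*1e3).round(1))
E
python3 tq.py 4
```

```text
Traceback (most recent call last):
  File "tq.py", line 9, in <module>
    print("t",round(s["clock"],2),"tau6",np.round(T,3),"Mx",np.mean(M,0).round(3),"F",np.mean(F,0).round(1),"yaw",yaw.round(4),"j6",s["joints"][5].round(4),"w",(s["width"]*1e3).round(1))
                                                                                                                                                                ^^^^^^^^^^^^^^^^^^^^^^
AttributeError: 'float' object has no attribute 'round'
```

>>> send_rows(moves=[10, 1, 0, 0, 0.05, 10, 1, 0, 0, 0.1, 10, 1, 0, 0, 0.1])

```text
clock: 12.6
tcp_pos: [0.459, 0.0559, 0.1895]
tool_rot: [0.025, 0.508, 0.001, 0.861]
force: [0.9, 0.0, -1.4]
width: 0.0228
```

```bash
python3 tq.py 3
```

```text
Traceback (most recent call last):
  File "tq.py", line 9, in <module>
    print("t",round(s["clock"],2),"tau6",np.round(T,3),"Mx",np.mean(M,0).round(3),"F",np.mean(F,0).round(1),"yaw",yaw.round(4),"j6",s["joints"][5].round(4),"w",(s["width"]*1e3).round(1))
                                                                                                                                                                ^^^^^^^^^^^^^^^^^^^^^^
AttributeError: 'float' object has no attribute 'round'
```

```bash
sed -i 's/(s\["width"\]\*1e3).round(1)/round(s["width"]*1e3,1)/; s/yaw.round(4)/round(float(yaw),4)/; s/s\["joints"\]\[5\].round(4)/round(float(s["joints"][5]),4)/' tq.py; python3 tq.py 3; python3 look.py 9
```

```text
t 12.8 tau6 [ 0.061  0.008 -0.008] Mx [ 0.008  0.349 -0.05 ] F [ 1.2  0.3 -0.3] yaw 0.1098 j6 -0.2187 w 23.4
t 12.8 tcp [0.4591 0.0559 0.1896] X [ 0.484  0.027 -0.875] Z [ 0.875 -0.041  0.482] j [-0.079  0.063  2.249  0.201  0.334 -0.219] F [ 0.6  0.1 -0.7] M [ 0.    0.38 -0.01] w 23.4
```

View pics/w9c.png

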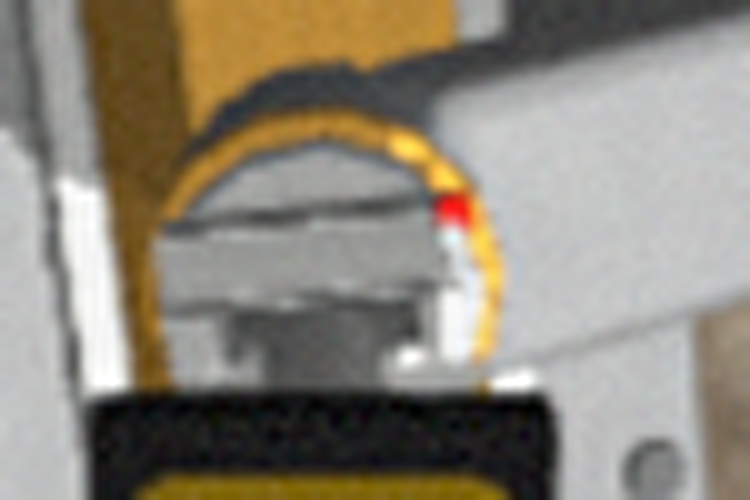

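>>> send_rows(moves=[10, 0.5, 0, 0, 0.05, 10, 0.5, 0, 0, 0.1, 10, 0.5, 0, 0, 0.1])

```text
clock: 13.2
tcp_pos: [0.4593, 0.056, 0.1891]
tool_rot: [0.068, 0.508, -0.024, 0.859]
force: [-0.3, 0.9, -1.8]
width: 0.0231
```

```bash
python3 tq.py 4
```

```text
t 13.35 tau6 [0.542 0.231 0.08  0.027] Mx [-0.023  0.319  0.2  ] F [ 1.3  1.1 -0.6] yaw 0.2089 j6 -0.1204 w 23.2
```

>>> send_rows(moves=[10, 0, 0, 0, 0.05, 10, 0, 0, 0, 0.1, 10, 0, 0, 0, 0.1])

```text
clock: 13.65
tcp_pos: [0.4594, 0.056, 0.1892]
tool_rot: [0.11, 0.506, -0.049, 0.854]
force: [0.9, 1.3, -1.1]
width: 0.0234
```

```bash
python3 tq.py 4;python3 look.py 10
```

```text
t 13.8 tau6 [0.63  0.319 0.169 0.118] Mx [-0.107  0.225  0.188] F [ 1.8  0.9 -0.2] yaw 0.3072 j6 -0.0221 w 23.0
t 13.8 tcp [0.4594 0.056  0.1892] X [ 0.484  0.027 -0.875] Z [ 0.853 -0.236  0.465] j [-0.079  0.064  2.249  0.202  0.332 -0.022] F [ 0.3  0.8 -1.4] M [0.13 0.16 0.13] w 23.0
```

View pics/w10c.png

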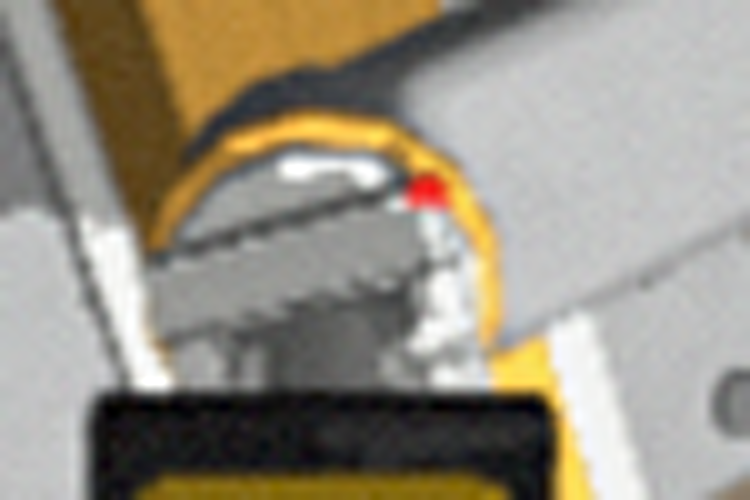

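>>> send_rows(moves=[10, 0, 0, 0, 0.05, 10, 0, 0, 0, 0.08, 10, 0, 0, 0, 0.08, 10, 0, 0, 0, 0.08])

```text
clock: 14.3
tcp_pos: [0.4595, 0.056, 0.1893]
tool_rot: [0.143, 0.503, -0.069, 0.849]
force: [1.6, 1.5, -0.4]
width: 0.0228
```

```bash
python3 tq.py 4
```

```text
t 14.45 tau6 [0.163 0.131 0.122 0.121] Mx [-0.163  0.264  0.144] F [ 1.6  1.5 -0.7] yaw 0.3873 j6 0.058 w 23.0
```

>>> send_rows(moves=[10, 0, 0, 0, 0.05, 10, 0, 0, 0, 0.08, 10, 0, 0, 0, 0.08, 10, 0, 0, 0, 0.08])

```text
clock: 14.85
tcp_pos: [0.4595, 0.056, 0.1893]
tool_rot: [0.177, 0.5, -0.089, 0.843]
force: [0.8, 1.0, -1.8]
width: 0.0233
```

```bash
python3 tq.py 4;python3 look.py 11
```

```text
t 15.0 tau6 [0.164 0.132 0.123 0.122] Mx [-0.123  0.195  0.096] F [ 2.   0.9 -0.5] yaw 0.4669 j6 0.1375 w 23.2
t 15.0 tcp [0.4596 0.056  0.1893] X [ 0.484  0.027 -0.875] Z [ 0.812 -0.387  0.437] j [-0.079  0.064  2.249  0.202  0.332  0.138] F [ 0.7  1.4 -1.8] M [0.08 0.1  0.21] w 23.2
```

View pics/w11c.png

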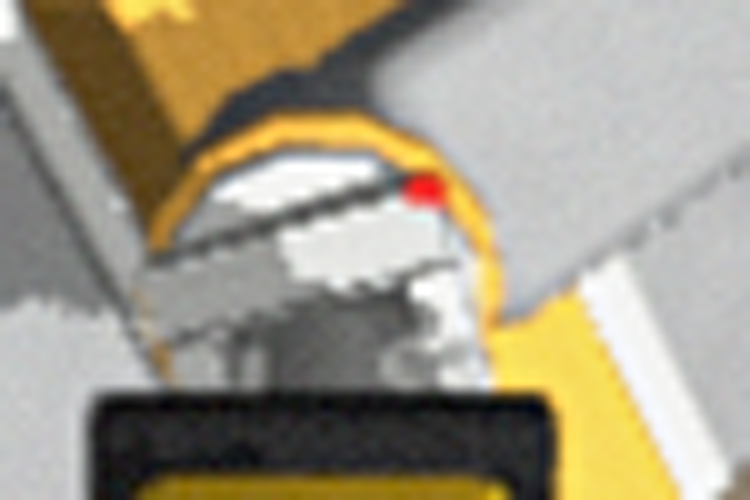

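>>> send_rows(moves=[10, 0, 0, 0, 0.05, 10, 0, 0, 0, 0.1, 10, 0, 0, 0, 0.1, 10, 0, 0, 0, 0.1])

```text
clock: 15.5
tcp_pos: [0.4596, 0.0559, 0.1893]
tool_rot: [0.218, 0.495, -0.114, 0.833]
force: [0.7, 0.8, -1.8]
width: 0.0232
```

```bash
python3 tq.py 4
```

```text
t 15.65 tau6 [0.185 0.133 0.118 0.115] Mx [-0.122  0.113  0.006] F [ 1.8  0.7 -0.2] yaw 0.5662 j6 0.2369 w 23.4
```

>>> send_rows(moves=[10, 0, 0, 0, 0.05, 10, 0, 0, 0, 0.1, 10, 0, 0, 0, 0.1, 10, 0, 0, 0, 0.1])

```text
clock: 16.05
tcp_pos: [0.4597, 0.0559, 0.1894]
tool_rot: [0.259, 0.489, -0.138, 0.822]
force: [0.4, 0.2, -1.1]
width: 0.0234
```

```bash
python3 tq.py 4
```

```text
t 16.2 tau6 [0.183 0.131 0.117 0.115] Mx [-0.123  0.042 -0.095] F [1.9 0.1 0.3] yaw 0.6653 j6 0.336 w 22.9
```

>>> send_rows(moves=[10, 0, 0, 0, 0.05, 10, 0, 0, 0, 0.1, 10, 0, 0, 0, 0.1, 10, 0, 0, 0, 0.1])

```text
clock: 16.6
tcp_pos: [0.4597, 0.0559, 0.1894]
tool_rot: [0.3, 0.481, -0.162, 0.808]
force: [1.0, -0.1, -2.2]
width: 0.023
```

```bash
python3 tq.py 4
```

```text
t 16.75 tau6 [0.183 0.131 0.117 0.115] Mx [-0.124 -0.04  -0.166] F [1.8 0.2 0.3] yaw 0.7645 j6 0.4352 w 22.9
```

>>> send_rows(moves=[10, 0, 0, 0, 0.05, 10, 0, 0, 0, 0.1, 10, 0, 0, 0, 0.1, 10, 0, 0, 0, 0.1])

```text
clock: 17.15
tcp_pos: [0.4598, 0.0558, 0.1894]
tool_rot: [0.339, 0.473, -0.186, 0.792]
force: [0.7, -1.0, -1.5]
width: 0.0234
```

```bash
python3 tq.py 4
```

```text
t 17.3 tau6 [0.183 0.132 0.117 0.116] Mx [-0.138 -0.175 -0.253] F [ 2.5 -0.6  1. ] yaw 0.8635 j6 0.5342 w 23.3
```

>>> send_rows(moves=[10, 0, 0, 0, 0.05, 10, 0, 0, 0, 0.1, 10, 0, 0, 0, 0.1, 10, 0, 0, 0, 0.1])

```text
clock: 17.7
tcp_pos: [0.4598, 0.0558, 0.1895]
tool_rot: [0.378, 0.463, -0.209, 0.774]
force: [2.2, -1.8, -2.3]
width: 0.0232
```

```bash
python3 tq.py 4
```

```text
t 17.85 tau6 [0.191 0.14  0.125 0.123] Mx [-0.119 -0.303 -0.303] F [ 2.7 -0.5  1.6] yaw 0.9625 j6 0.6333 w 23.1
```

>>> send_rows(moves=[10, 0, 0, 0, 0.05, 10, 0, 0, 0, 0.1, 10, 0, 0, 0, 0.1, 10, 0, 0, 0, 0.1])

```text
clock: 18.25
tcp_pos: [0.4598, 0.0558, 0.1894]
tool_rot: [0.416, 0.452, -0.231, 0.754]
force: [0.6, -1.6, -1.3]
width: 0.0231
```

```bash
python3 tq.py 4; python3 look.py 12
```

```text
t 18.4 tau6 [0.212 0.16  0.146 0.144] Mx [-0.163 -0.336 -0.367] F [ 1.7 -0.6  1.5] yaw 1.0616 j6 0.7324 w 22.9
t 18.4 tcp [0.4598 0.0558 0.1895] X [ 0.485  0.027 -0.874] Z [ 0.489 -0.837  0.245] j [-0.079  0.064  2.249  0.202  0.331  0.732] F [ 1.6 -1.3 -1.7] M [-0.5   0.15 -0.1 ] w 22.9
```

View pics/w12c.png

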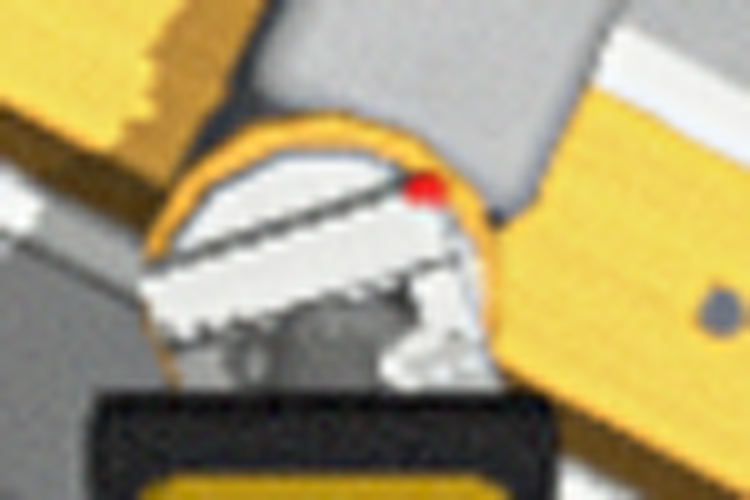

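View pics/s12c.png

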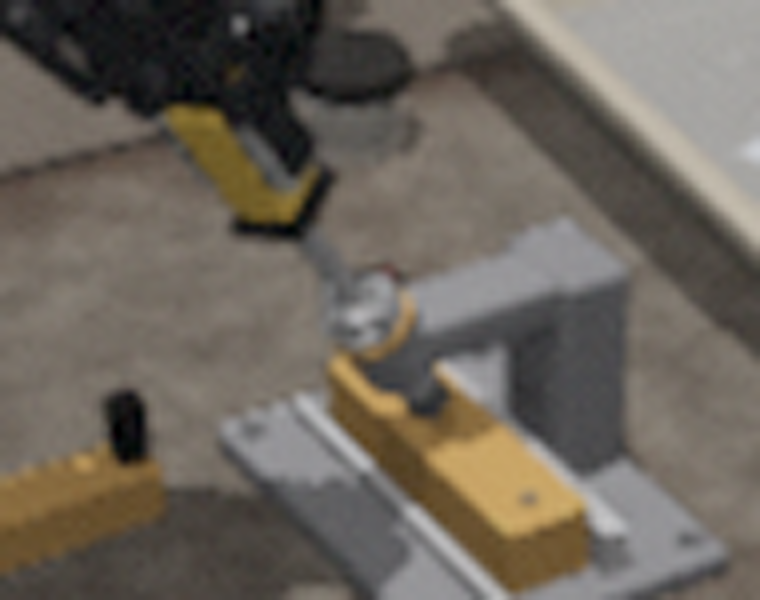

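>>> send_rows(moves=[10, 0, 0, 0, 0.05, 10, 0, 0, 0, 0.05, 10, 0, 0, 0, 0.05])

```text
clock: 18.8
tcp_pos: [0.4598, 0.0557, 0.1895]
tool_rot: [0.435, 0.446, -0.243, 0.744]
force: [1.5, -2.1, -2.2]
width: 0.0233
```

```bash
python3 tq.py 4
```

```text
t 18.95 tau6 [0.228 0.179 0.166 0.163] Mx [-0.181 -0.432 -0.4  ] F [ 2.5 -0.8  2. ] yaw 1.1112 j6 0.7821 w 22.9
```

>>> send_rows(moves=[10, 0, 0, 0, 0.05, 10, 0, 0, 0, 0.05, 10, 0, 0, 0, 0.05])

```text
clock: 19.25
tcp_pos: [0.4598, 0.0557, 0.1895]
tool_rot: [0.453, 0.44, -0.253, 0.733]
force: [0.5, -2.0, -1.1]
width: 0.0233
```

```bash
python3 tq.py 4
```

```text
t 19.4 tau6 [0.245 0.197 0.184 0.182] Mx [-0.189 -0.514 -0.395] F [ 1.7 -0.9  2.6] yaw 1.1604 j6 0.8312 w 23.2
```

```bash
python3 look.py 13
python3 - <<'E'
from h import *
for n in ("10","11","12","13"):
    d=dict(np.load(f"w{n}.npz")); im=d["img"].astype(int)
    w=np.clip(im[...,2]-np.maximum(im[...,0],im[...,1])-60,0,None); w[:165]=0; w[215:]=0; w[:,:225]=0; w[:,300:]=0
    ys,xs=np.nonzero(w); ww=w[ys,xs]; print(n,(xs@ww/ww.sum()).round(2),(ys@ww/ww.sum()).round(2))
E
```

```text
t 19.4 tcp [0.4598 0.0557 0.1895] X [ 0.485  0.027 -0.874] Z [ 0.415 -0.887  0.203] j [-0.079  0.064  2.249  0.201  0.331  0.831] F [ 1.8 -2.6 -2.2] M [-0.65  0.13 -0.12] w 23.2
10 267.21 183.64
11 266.99 183.49
12 266.9 183.38
13 266.64 183.29
```

View pics/w13c.png

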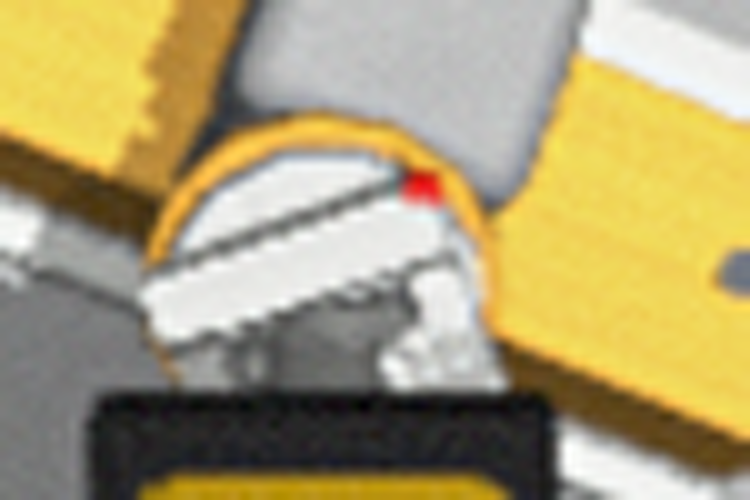

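View pics/s13c.png

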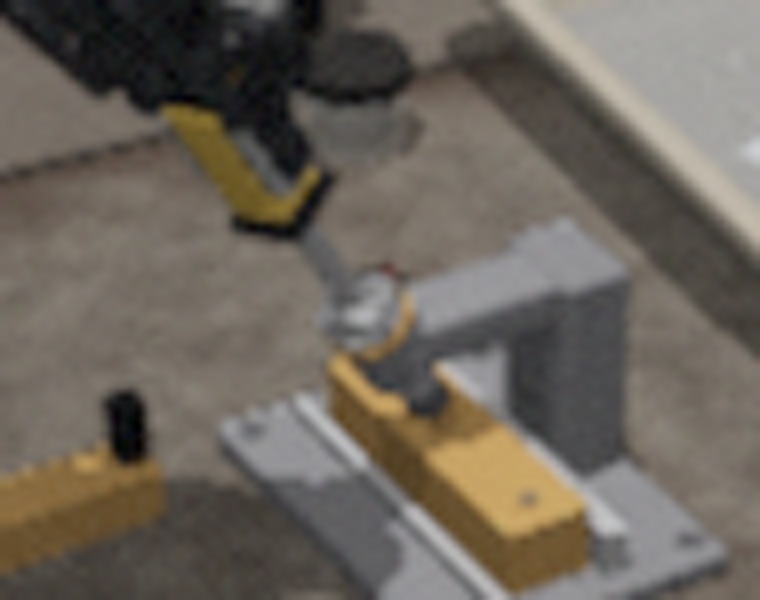

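>>> send_rows(moves=[10, 0, 0, 0, 0.04, 10, 0, 0, 0, 0.04, 10, 0, 0, 0, 0.04])

```text
clock: 19.8
tcp_pos: [0.4599, 0.0557, 0.1895]
tool_rot: [0.467, 0.435, -0.262, 0.724]
force: [0.7, -2.9, -1.7]
width: 0.0232
```

```bash
python3 tq.py 4
```

```text
t 19.95 tau6 [0.246 0.207 0.196 0.194] Mx [-0.2   -0.606 -0.408] F [ 1.7 -0.8  2.3] yaw 1.2 j6 0.871 w 22.9
```

>>> send_rows(moves=[10, 0, 0, 0.5, 0, 10, 0, 0, 1, 0, 10, 0, 0, 1, 0])

```text
clock: 20.25
tcp_pos: [0.4599, 0.0552, 0.1895]
tool_rot: [0.468, 0.435, -0.262, 0.723]
force: [1.3, 2.7, -1.7]
width: 0.0232
```

```bash
python3 tq.py 4
```

```text
t 20.4 tau6 [0.162 0.181 0.191 0.195] Mx [-0.201  0.652  0.061] F [ 1.8  1.  -2.5] yaw 1.2001 j6 0.8646 w 23.3
```

>>> send_rows(moves=[10, 0, 0, -0.3, 0.03, 10, 0, 0, -0.5, 0.03, 10, 0, 0, -0.5, 0.03])

```text
clock: 20.7
tcp_pos: [0.4599, 0.0554, 0.1895]
tool_rot: [0.478, 0.431, -0.269, 0.717]
force: [1.5, -1.6, -0.6]
width: 0.023
```

```bash
python3 tq.py 5
```

```text
t 20.9 tau6 [0.253 0.216 0.204 0.201 0.201] Mx [-0.216 -0.144 -0.192] F [1.7 0.1 1.2] yaw 1.2298 j6 0.8974 w 23.1
```

>>> send_rows(moves=[10, 0, 0, 0, -0.08, 10, 0, 0, 0, -0.15, 10, -4, 0, 0, -0.15, 10, -10, 0, 0, -0.15, 10, -20, 0, 0, -0.15, 10, -45, 0, 0, -0.15, 10, -80, 0, 0, -0.15, 10, -100, 0, 0, -0.15])

```text
clock: 21.7
tcp_pos: [0.4101, 0.0527, 0.2785]
tool_rot: [0.424, 0.449, -0.236, 0.75]
force: [-0.3, 0.2, -1.9]
width: 0.023
```

```bash
python3 look.py 14; python3 -c "
from h import *
print(to([.1,.04,.32]))"
```

```text
t 21.7 tcp [0.4101 0.0527 0.2785] X [ 0.485  0.027 -0.874] Z [ 0.474 -0.848  0.237] j [-0.109 -0.2    2.181  0.129  0.663  0.815] F [-0.3  0.2 -1.9] M [-0.03  0.28  0.03] w 23.0
[-187.7 -217.7 -127. ]
```

View pics/w14.png

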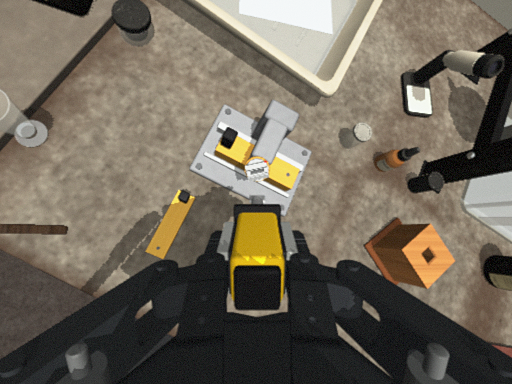

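>>> send_rows(moves=[10, -243, -375, -222, 0, 10, -243, -375, -222, 0, 10, -243, -375, -222, 0, 10, -243, -375, -222, 0])

```text
clock: 22.2
tcp_pos: [0.2377, 0.0468, 0.2743]
tool_rot: [0.423, 0.453, -0.241, 0.747]
force: [-0.9, -1.6, -0.5]
width: 0.0232
```

```bash
python3 -c "
from h import *
s,Rm=st(); print((Rm.T@np.array([-500,-20,0])).round(), (Rm.T@np.array([-400,-20,300])).round())"
```

```text
t 22.2 tcp [0.2377 0.0468 0.2743] X [ 0.475  0.024 -0.88 ] Z [ 0.472 -0.85   0.232] j [-0.556 -0.674  2.349  0.314  1.07   0.359] F [-0.9 -1.6 -0.5] M [-0.08  0.35 -0.07] w 23.2
[-238. -382. -219.] [-454. -183. -102.]
```

>>> send_rows(moves=[10, -238, -382, -219, 0, 10, -238, -382, -219, 0])

```text
clock: 22.4
tcp_pos: [0.1897, 0.0643, 0.274]
tool_rot: [0.421, 0.453, -0.256, 0.743]
force: [-0.5, 0.5, -1.2]
width: 0.0233
```

```bash
python3 -c "
from h import *
s,Rm=st(); print((Rm.T@np.array([-500,-20,0])).round(), (Rm.T@np.array([-400,-20,-300])).round())"
```

```text
t 22.4 tcp [0.1897 0.0643 0.274 ] X [ 0.459  0.001 -0.889] Z [ 0.458 -0.857  0.235] j [-0.319 -0.777  2.348  0.162  1.121  0.674] F [-0.5  0.5 -1.2] M [0.07 0.29 0.  ] w 23.3
[-229. -391. -212.] [  83. -433. -236.]
```

>>> send_rows(moves=[10, 83, -433, -236, 0, 10, 83, -433, -236, 0])

```text
clock: 22.6
tcp_pos: [0.1175, 0.0732, 0.2558]
tool_rot: [0.418, 0.457, -0.258, 0.742]
force: [-0.8, 1.3, -0.0]
width: 0.0232
```

```bash
python3 -c "
from h import *
s,Rm=st(); print((Rm.T@np.array([-300,-20,-300])).round(), (Rm.T@np.array([0,-20,-400])).round())"
```

```text
t 22.6 tcp [0.1175 0.0732 0.2558] X [ 0.45  -0.002 -0.893] Z [ 0.461 -0.856  0.234] j [-0.105 -0.944  2.377  0.048  1.245  0.918] F [-0.8  1.3 -0. ] M [0.06 0.36 0.07] w 23.2
[ 133. -355. -191.] [ 357. -164.  -76.]
```

Run:
```python
import numpy as np
D=[(.3595,1.5114,1.2725,.1885,-.5690,.2475),(.313,1.525,1.305,.5332,-.2306,.2698),(.507,1.669,.972,.5411,-.2391,.1061),(.331,1.485,1.32,.5468,-.242,.2749),(.47,.98,1.695,.7213,.052,.3965),(.926,.218,1.962,.9426,.0672,.3555),(.991,.215,1.807,1.0031,.0507,.2978),(.712,.214,1.717,.9856,.0485,.5873),(.839,.214,1.776,.9981,.0496,.4535)]
A=[];b=[]
for j2,j3,j5,x,y,z in D:
    r=np.hypot(x,y)
    A.append([np.sin(j2),np.sin(j2+j3),np.sin(j2+j3+j5),0,1]);b.append(r)
    A.append([np.cos(j2),np.cos(j2+j3),np.cos(j2+j3+j5),1,0]);b.append(z)
x,res,_,_=np.linalg.lstsq(np.array(A),np.array(b),rcond=None); print(x.round(4),res, (np.array(A)@x-b).round(3))
a,bb,L,h,o=x
j3=2.377; d=np.sqrt(a*a+bb*bb+2*a*bb*np.cos(j3)); print("min shoulder-wrist",d, "angle of wrist dir from j2", np.arctan2(bb*np.sin(j3),a+bb*np.cos(j3)))
```

```text
[ 0.7037  0.4601  0.4995  0.2293 -0.079 ] [0.00509499] [ 0.008  0.005 -0.     0.008  0.046 -0.023  0.001  0.009 -0.028  0.016
 -0.025 -0.012 -0.001 -0.014  0.001  0.013 -0.001 -0.002]
min shoulder-wrist 0.48949792048535734 angle of wrist dir from j2 0.7085050307594286
```

Run:
```python
import numpy as np
D=[(.3595,1.5114,1.2725,.1885,-.5690,.2475),(.507,1.669,.972,.5411,-.2391,.1061),(.331,1.485,1.32,.5468,-.242,.2749),(.47,.98,1.695,.7213,.052,.3965),(.926,.218,1.962,.9426,.0672,.3555),(.991,.215,1.807,1.0031,.0507,.2978),(.712,.214,1.717,.9856,.0485,.5873),(.839,.214,1.776,.9981,.0496,.4535),(.313,1.525,1.305,.5332,-.2306,.2698)]
A=[];b=[]
for j2,j3,j5,x,y,z in D:
    r=np.sqrt(x*x+y*y-.07**2);s,c=np.sin,np.cos;q=j2+j3;t=q+j5
    A.append([s(j2),s(q),s(t),0,1,c(q)]);b.append(r)
    A.append([c(j2),c(q),c(t),1,0,-s(q)]);b.append(z)
x,res,rk,_=np.linalg.lstsq(np.array(A),np.array(b),rcond=None); print(x.round(4),res,rk, (np.array(A)@x-b).round(3))
```

```text
[6.112e-01 4.331e-01 3.573e-01 2.678e-01 5.000e-04 1.120e-01] [7.28477291e-07] 6 [ 0.  0.  0.  0.  0. -0. -0. -0. -0. -0.  0.  0. -0.  0.  0. -0. -0. -0.]
```

```bash
python3 -c "
from h import *
print(to([.36,.0,.22]))
s,Rm=st(False); print((Rm.T@np.array([-300,0,-400])).round())"
```

```text
[141.1 133.9 166.2]
[ 222. -383. -232.]
```

>>> send_rows(moves=[10, 20, 24, 30, 0, 10, 45, 48, 60, 0, 10, 70, 72, 90, 0, 10, 100, 96, 120, 0, 10, 125, 120, 148, 0, 10, 141, 134, 166, 0])

```text
clock: 23.2
tcp_pos: [0.332, 0.0091, 0.2276]
tool_rot: [0.419, 0.455, -0.259, 0.742]
force: [0.6, -0.2, 0.2]
width: 0.0227
```

```bash
python3 -c "
from h import *
s,Rm=st(); print((Rm.T@np.array([-300,0,-400])).round())"
```

```text
t 23.2 tcp [0.332  0.0091 0.2276] X [ 0.451 -0.003 -0.892] Z [ 0.458 -0.857  0.235] j [-0.352 -0.276  2.356  0.26   0.633  0.501] F [ 0.6 -0.2  0.2] M [0.01 0.24 0.04] w 22.7
[ 222. -384. -231.]
```

>>> send_rows(moves=[10, 222, -384, -231, 0, 10, 222, -384, -231, 0])

```text
clock: 23.4
tcp_pos: [0.3109, 0.0139, 0.2133]
tool_rot: [0.414, 0.472, -0.27, 0.73]
force: [-0.2, 1.2, -1.2]
width: 0.0232
```

```bash
python3 -c "
from h import *
s,Rm=st(); print((Rm.T@np.array([-300,0,-400])).round())"
```

```text
t 23.4 tcp [0.3109 0.0139 0.2133] X [ 0.408 -0.003 -0.913] Z [ 0.467 -0.859  0.212] j [-0.337 -0.274  2.377  0.22   0.65   0.547] F [-0.2  1.2 -1.2] M [0.06 0.31 0.01] w 23.2
[ 243. -375. -225.]
```

>>> send_rows(moves=[10, 243, -375, -225, 0, 10, 243, -375, -225, 0])

```text
clock: 23.6
tcp_pos: [0.2958, 0.0192, 0.2089]
tool_rot: [0.408, 0.486, -0.279, 0.721]
force: [0.2, 0.3, -1.2]
width: 0.0231
```

>>> send_rows(moves=[10, 255, -370, -222, 0, 10, 255, -370, -222, 0])

```text
clock: 23.8
tcp_pos: [0.2805, 0.0266, 0.2058]
tool_rot: [0.402, 0.497, -0.288, 0.713]
force: [0.2, -0.0, -1.9]
width: 0.0229
```

>>> send_rows(moves=[10, 265, -365, -220, 0, 10, 265, -365, -220, 0])

```text
clock: 24.0
tcp_pos: [0.2629, 0.0371, 0.2042]
tool_rot: [0.396, 0.508, -0.297, 0.706]
force: [-0.3, -0.7, -1.6]
width: 0.0229
```

```bash
python3 -c "
from h import *
s,Rm=st(); print((Rm.T@np.array([-350,0,-350])).round())"
```

```text
t 24.0 tcp [0.2629 0.0371 0.2042] X [ 0.309 -0.017 -0.951] Z [ 0.482 -0.859  0.172] j [-0.174 -0.303  2.377  0.054  0.756  0.83 ] F [-0.3 -0.7 -1.6] M [0.06 0.22 0.02] w 22.9
[ 225. -377. -229.]
```

>>> send_rows(moves=[10, 303, -335, -205, 0, 10, 303, -335, -205, 0])

```text
clock: 24.2
tcp_pos: [0.2503, 0.0524, 0.1989]
tool_rot: [0.389, 0.516, -0.306, 0.699]
force: [0.5, 1.5, -1.1]
width: 0.0229
```

>>> send_rows(moves=[10, 310, -330, -200, 0, 10, 310, -330, -200, 0])

```text
clock: 24.4
tcp_pos: [0.2351, 0.0731, 0.1927]
tool_rot: [0.383, 0.523, -0.316, 0.693]
force: [0.6, -1.1, -1.3]
width: 0.023
```

```bash
python3 -c "
from h import *
s,Rm=st(); print((Rm.T@np.array([-250,0,-430])).round(),to([.42,-.08,.2]))"
```

```text
t 24.4 tcp [0.2351 0.0731 0.1927] X [ 0.253 -0.037 -0.967] Z [ 0.484 -0.861  0.159] j [ 0.116 -0.264  2.377 -0.094  0.78   1.216] F [ 0.6 -1.1 -1.3] M [0.05 0.17 0.02] w 23.0
[ 352. -295. -189.] [ 45.3  78.6 222.3]
```

```bash
python3 -c "
from h import *
s,Rm=st(False); print(to([.31,.055,.17]),(Rm.T@np.array([-320,20,-380])).round())"
```

```text
[41.5 49.  48.2] [ 286. -334. -233.]
```

>>> send_rows(moves=[10, 20, 25, 24, 0, 10, 41, 49, 48, 0, 10, 41, 49, 48, 0])

```text
clock: 24.7
tcp_pos: [0.3148, 0.0551, 0.1719]
tool_rot: [0.384, 0.521, -0.314, 0.695]
force: [0.8, -0.4, -0.9]
width: 0.0228
```

>>> send_rows(moves=[10, 286, -334, -233, 0, 10, 286, -334, -233, 0])

```text
clock: 24.9
tcp_pos: [0.2907, 0.0773, 0.1415]
tool_rot: [0.377, 0.529, -0.325, 0.687]
force: [0.6, 0.8, -1.3]
width: 0.0227
```

```bash
python3 -c "
from h import *
s,Rm=st(False);st(); print((Rm.T@np.array([-320,30,-380])).round())"
```

```text
t 24.9 tcp [0.2907 0.0773 0.1415] X [ 0.229 -0.048 -0.972] Z [ 0.482 -0.862  0.157] j [ 1.200e-01 -1.000e-03  2.377e+00 -1.460e-01  5.460e-01  1.283e+00] F [ 0.6  0.8 -1.3] M [0.03 0.14 0.  ] w 22.7
[ 295. -322. -240.]
```

```bash
python3 -c "
from h import *
s,Rm=st(False); print((Rm.T@np.array([-400,-60,-280])).round())"
```

```text
[ 183. -417. -185.]
```

>>> send_rows(moves=[10, 183, -417, -185, 0, 10, 183, -417, -185, 0])

```text
clock: 25.1
tcp_pos: [0.262, 0.0945, 0.1439]
tool_rot: [0.368, 0.537, -0.337, 0.68]
force: [0.2, -0.1, -2.2]
width: 0.0231
```

>>> send_rows(moves=[10, 190, -414, -180, 0, 10, 190, -414, -180, 0])

```text
clock: 25.3
tcp_pos: [0.2258, 0.1162, 0.1477]
tool_rot: [0.36, 0.541, -0.349, 0.675]
force: [0.3, 0.9, -1.4]
width: 0.0232
```

```bash
python3 -c "
from h import *
s,Rm=st(False);st(); print((Rm.T@np.array([-320,-60,-380])).round())"
```

```text
t 25.3 tcp [0.2258 0.1162 0.1477] X [ 0.171 -0.081 -0.982] Z [ 0.48  -0.864  0.155] j [ 0.402 -0.046  2.377 -0.223  0.697  1.62 ] F [ 0.3  0.9 -1.4] M [0.05 0.14 0.02] w 23.2
[ 323. -346. -161.]
```

```bash
python3 -c "
from h import *
s,Rm=st(False); print(to([.315,-.066,.175]),(Rm.T@np.array([-330,154,-340])).round())"
```

```text
[  3.2 -10.9 204.4] [ 265. -244. -344.]
```

>>> send_rows(moves=[10, 0, -2, 45, 0, 10, 1, -5, 90, 0, 10, 2, -7, 135, 0, 10, 3, -9, 175, 0, 10, 3, -11, 204, 0, 10, 3, -11, 204, 0])

```text
clock: 25.9
tcp_pos: [0.3193, -0.0723, 0.1787]
tool_rot: [0.362, 0.535, -0.352, 0.677]
force: [0.6, -0.3, -1.8]
width: 0.0232
```

>>> send_rows(moves=[10, 220, -260, -360, 0, 10, 220, -260, -360, 0])

```text
clock: 26.1
tcp_pos: [0.275, -0.035, 0.1471]
tool_rot: [0.36, 0.543, -0.358, 0.669]
force: [0.1, 0.1, -2.1]
width: 0.023
```

```bash
python3 -c "
from h import *
s,Rm=st(False);st(); print((Rm.T@np.array([-380,140,-280])).round())"
```

```text
t 26.1 tcp [ 0.275  -0.035   0.1471] X [ 0.154 -0.088 -0.984] Z [ 0.468 -0.871  0.152] j [-0.334 -0.046  2.376 -0.055  0.637  0.778] F [ 0.1  0.1 -2.1] M [0.14 0.1  0.08] w 23.0
[ 205. -289. -342.]
```

Now at the limit; two more pushes.

>>> send_rows(moves=[10, 205, -289, -342, 0, 10, 205, -289, -342, 0])

```text
clock: 26.3
tcp_pos: [0.2538, -0.0003, 0.1517]
tool_rot: [0.355, 0.552, -0.366, 0.659]
force: [0.8, 1.3, -1.3]
width: 0.0229
```

>>> send_rows(moves=[10, 212, -287, -340, 0, 10, 212, -287, -340, 0])

```text
clock: 26.5
tcp_pos: [0.2262, 0.0433, 0.1557]
tool_rot: [0.35, 0.558, -0.375, 0.652]
force: [0.7, 0.2, -1.4]
width: 0.0231
```

```bash
python3 -c "
from h import *
s,Rm=st(False);st(); print((Rm.T@np.array([-380,140,-280])).round(), to([.32,-.1,.18]),to([.5436,-.2405,.26]))"
```

```text
t 26.5 tcp [0.2262 0.0433 0.1557] X [ 0.096 -0.099 -0.991] Z [ 0.467 -0.875  0.132] j [ 0.049 -0.101  2.377 -0.147  0.78   1.228] F [ 0.7  0.2 -1.4] M [ 0.14 -0.01  0.05] w 23.1
[ 227. -278. -337.] [ -1.   15.4 172.3] [-45.  148.3 410.1]
```

```bash
python3 -c "
from h import *
s,Rm=st(False); print(to([.275,-.165,.175]),(Rm.T@np.array([-280,250,-300])).round())"
```

```text
[  6.1 -55.3 207.5] [ 246. -139. -389.]
```

>>> send_rows(moves=[10, 0, -12, 45, 0, 10, 2, -24, 90, 0, 10, 4, -36, 135, 0, 10, 6, -48, 180, 0, 10, 6, -55, 207, 0, 10, 6, -55, 207, 0])

```text
clock: 27.1
tcp_pos: [0.2781, -0.1713, 0.1781]
tool_rot: [0.35, 0.553, -0.378, 0.655]
force: [0.5, 0.8, -1.4]
width: 0.0233
```

>>> send_rows(moves=[10, 246, -139, -389, 0, 10, 246, -139, -389, 0])

```text
clock: 27.3
tcp_pos: [0.2393, -0.1225, 0.1357]
tool_rot: [0.351, 0.561, -0.381, 0.646]
force: [1.5, -0.3, -0.9]
width: 0.0233
```

```bash
python3 -c "
from h import *
s,Rm=st(False);st(); print((Rm.T@np.array([-280,270,-280])).round(),)"
```

```text
t 27.3 tcp [ 0.2393 -0.1225  0.1357] X [ 0.08  -0.098 -0.992] Z [ 0.458 -0.88   0.124] j [-0.7   -0.007  2.377 -0.039  0.647  0.418] F [ 1.5 -0.3 -0.9] M [0.03 0.07 0.02] w 23.3
[ 229. -130. -401.]
```

>>> send_rows(moves=[10, 229, -130, -401, 0, 10, 229, -130, -401, 0])

```text
clock: 27.5
tcp_pos: [0.2388, -0.0828, 0.1355]
tool_rot: [0.349, 0.572, -0.385, 0.634]
force: [-0.1, -0.6, -2.2]
width: 0.023
```

>>> send_rows(moves=[10, 229, -130, -401, 0, 10, 229, -130, -401, 0])

```text
clock: 27.7
tcp_pos: [0.2352, -0.0305, 0.1344]
tool_rot: [0.345, 0.581, -0.391, 0.625]
force: [0.8, -0.6, -0.7]
width: 0.0233
```

```bash
python3 -c "
from h import *
s,Rm=st(False);st(); print((Rm.T@np.array([-280,270,-280])).round(),to([.40,-.18,.26]),to([.5436,-.2405,.26]))
z=Rm[:,2]; print(np.degrees(np.arctan2(z[1],z[0])))"
```

```text
t 27.7 tcp [ 0.2352 -0.0305  0.1344] X [ 0.02  -0.088 -0.996] Z [ 0.457 -0.885  0.087] j [-0.303 -0.007  2.377 -0.117  0.73   0.878] F [ 0.8 -0.6 -0.7] M [ 0.02  0.04 -0.03] w 23.3
[ 250. -119. -391.] [-108.8   75.5  218.6] [-100.6  175.6  337.7]
-62.70779410133599
```

```bash
python3 -c "
from h import *
print(to([.25,-.05,.25]),to([.5417,-.2321,.23]))"
```

```text
[-113.2    1.7   34.1] [-71.5 178.4 326.8]
```

>>> send_rows(moves=[10, -40, 2, 15, 0, 10, -75, 10, 40, 0, 10, -85, 30, 80, 0, 10, -85, 50, 120, 0, 10, -85, 75, 165, 0, 10, -85, 100, 210, 0, 10, -80, 125, 250, 0, 10, -75, 150, 290, 0, 10, -72, 178, 327, 0, 10, -72, 178, 327, 0])

```text
clock: 28.7
tcp_pos: [0.5464, -0.2338, 0.2318]
tool_rot: [0.345, 0.578, -0.391, 0.627]
force: [-1.1, 0.4, -0.6]
width: 0.0232
```

```bash
cat > look2.py <<'E'
import sys
from h import *
n=sys.argv[1]; s_,Rm=st()
d=grab('wrist','w'+n); s=grab('scene','s'+n)
cv2.imwrite(f"pics/w{n}c.png",cv2.resize(d["img"][130:230,200:320],None,fx=6,fy=6,interpolation=cv2.INTER_CUBIC))
cv2.imwrite(f"pics/s{n}c.png",cv2.resize(s["img"][190:290,260:360],None,fx=6,fy=6,interpolation=cv2.INTER_CUBIC))
tip=s_["tcp_pos"]+Rm[:,0]*.0955; print("tip",tip.round(4)); print("wc",(proj(d,tip)-[200,130])*6,"hole",(proj(d,[.5436,-.2405,.075])-[200,130])*6)
E
python3 look2.py 15
```

```text
t 28.7 tcp [ 0.5464 -0.2338  0.2318] X [ 0.025 -0.091 -0.996] Z [ 0.456 -0.885  0.093] j [-0.479  0.338  1.59  -0.076  1.149  0.646] F [-1.1  0.4 -0.6] M [ 0.07  0.08 -0.02] w 23.2
tip [ 0.5489 -0.2425  0.1368]
wc [350.321696   386.63912745] hole [294.44768473 296.81380384]
```

View pics/w15c.png

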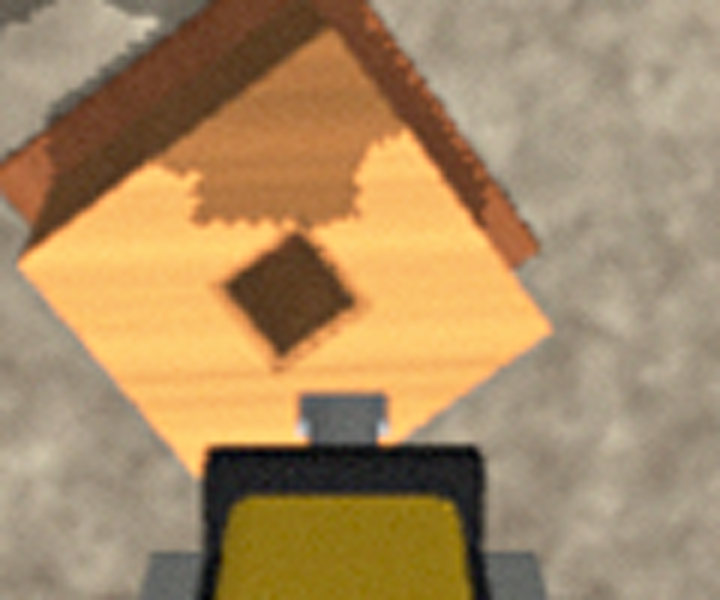

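View pics/s15c.png

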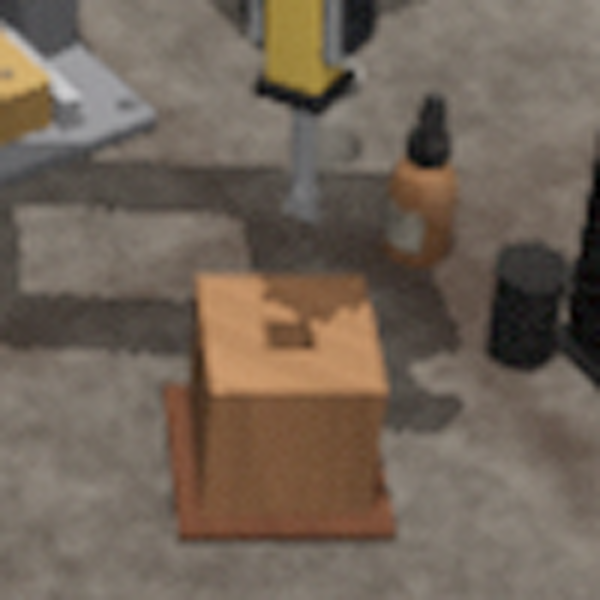

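```bash
python3 -c "
from h import *
s,Rm=st(False)
for z in (-.05,-.08,-.1148): print((Rm.T@np.array([-.0044,-.0009,z])*1e3).round(1))"
```

```text
[49.8 -3.2 -5.6]
[79.7 -2.5 -8.2]
[114.3  -1.7 -11.2]
```

>>> send_rows(moves=[10, 15, -4.2, -2.6, 0, 10, 35, -3.6, -4.3, 0, 10, 50, -3.2, -5.6, 0, 10, 60, -3, -6.5, 0, 10, 70, -2.7, -7.3, 0, 10, 70, -2.7, -7.3, 0])

```text
clock: 29.4
tcp_pos: [0.5383, -0.2298, 0.1671]
tool_rot: [0.346, 0.579, -0.39, 0.627]
force: [-5.3, 12.5, 38.7]
width: 0.0231
```

```bash
python3 look2.py 16
```

```text
t 29.4 tcp [ 0.5383 -0.2298  0.1671] X [ 0.026 -0.088 -0.996] Z [ 0.456 -0.886  0.09 ] j [-0.481  0.397  1.681 -0.078  1.001  0.655] F [-5.3 12.5 38.7] M [ 2.41  1.42 -0.1 ] w 23.1
tip [ 0.5408 -0.2382  0.072 ]
wc [350.31990714 386.68273804] hole [375.41473999 383.14844744]
```

View pics/s16c.png

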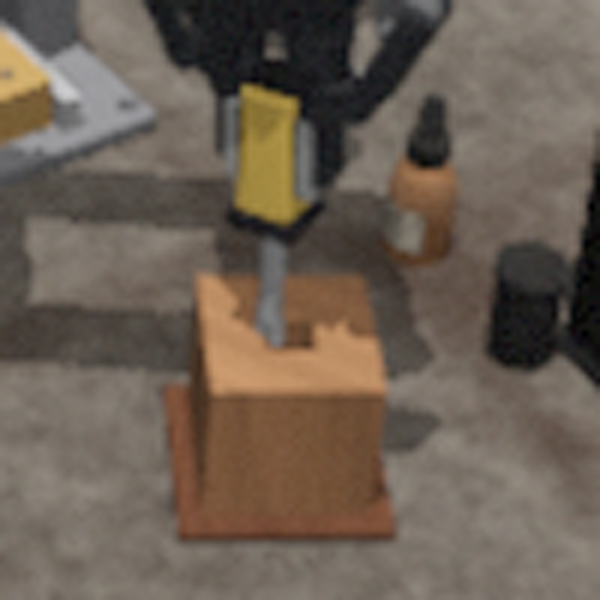

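View pics/w16c.png

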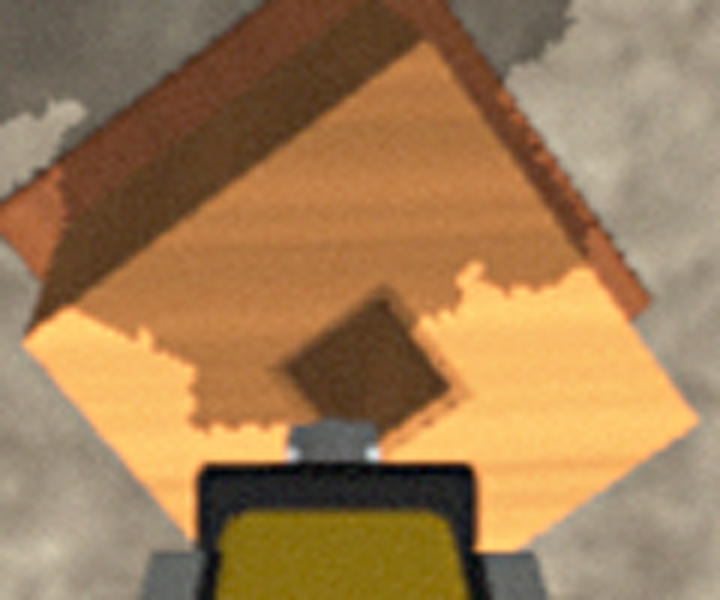

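>>> send_rows(moves=[10, -8, 0, 0, 0, 10, -15, 0, 0, 0, 10, -15, 0, 0, 0, 10, -15, 0, 0, 0])

```text
clock: 29.9
tcp_pos: [0.5375, -0.2282, 0.1819]
tool_rot: [0.346, 0.579, -0.39, 0.627]
force: [0.2, -0.2, -1.5]
width: 0.0234
```

```bash
python3 look2.py 17
```

```text
t 29.9 tcp [ 0.5375 -0.2282  0.1819] X [ 0.025 -0.088 -0.996] Z [ 0.456 -0.885  0.09 ] j [-0.479  0.378  1.668 -0.077  1.033  0.654] F [ 0.2 -0.2 -1.5] M [0.02 0.02 0.02] w 23.4
tip [ 0.5399 -0.2366  0.0868]
wc [350.25398465 386.53935888] hole [376.33804648 350.97454633]
```

View pics/w17c.png

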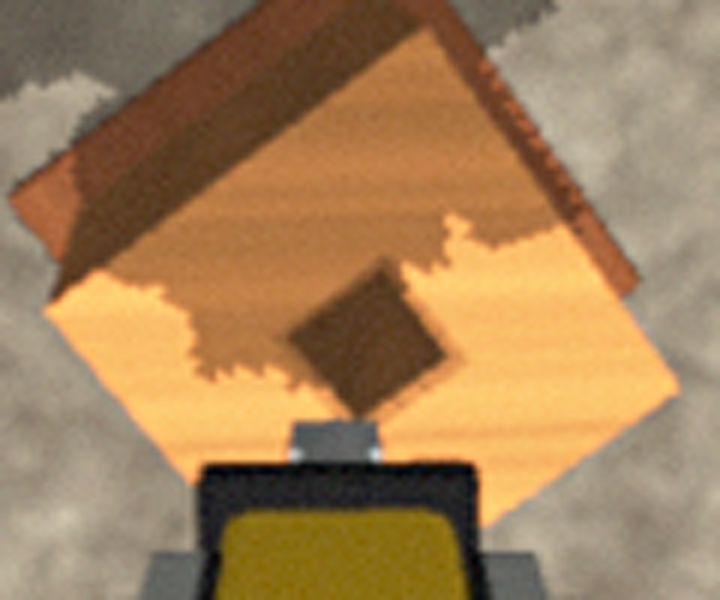

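View pics/s17c.png

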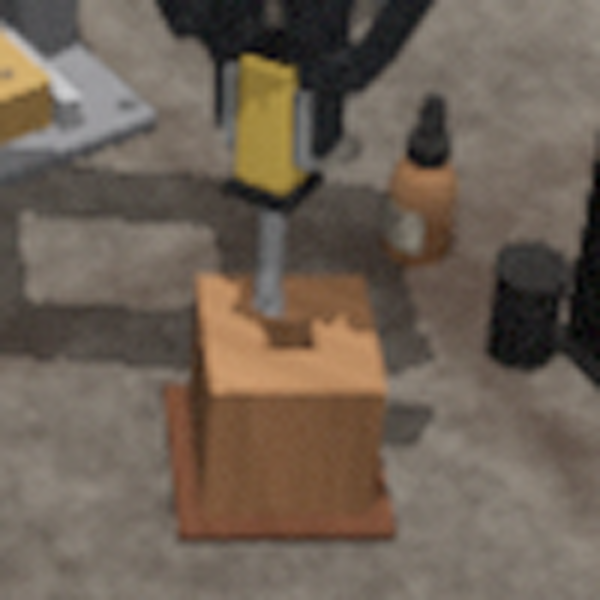

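Run:
```python
from h import *
w=dict(np.load("w17.npz")); s=dict(np.load("s17.npz"))
print("hole scene",onz(s,308.5,245.5,.075), "hole wrist",onz(w,200+368/6,130+338/6,.075))
for z in (.084,.088,.092): print("tip",z,"scene",onz(s,304.7,241.9,z).round(4),"wrist",onz(w,200+335/6,130+424/6,z).round(4))
print("tri tip",tri((s,304.7,241.9),(w,200+335/6,130+424/6)))
# hole corners wrist fit
c=[(380,258),(448,355),(362,418),(288,338)]
P=np.array([onz(w,200+u/6,130+v/6,.075) for u,v in c]); print(P.round(4),P.mean(0).round(4))
cv2.imwrite("pics/s17d.png",cv2.resize(s["img"][225:260,290:330],None,fx=15,fy=15,interpolation=cv2.INTER_CUBIC))
```

```text
hole scene [ 0.54647122 -0.24206746  0.075     ] hole wrist [ 0.54488491 -0.23838232  0.075     ]
tip 0.084 scene [ 0.5393 -0.235   0.084 ] wrist [ 0.5329 -0.238   0.084 ]
tip 0.088 scene [ 0.5365 -0.2386  0.088 ] wrist [ 0.5341 -0.237   0.088 ]
tip 0.092 scene [ 0.5338 -0.2423  0.092 ] wrist [ 0.5353 -0.236   0.092 ]
tri tip (array([ 0.5353141 , -0.23784011,  0.08824449]), [array([-0.59483989, -0.11793758]), array([ 1.51542464, -0.69073508])])
[[ 0.5568 -0.2342  0.075 ]
 [ 0.5478 -0.2508  0.075 ]
 [ 0.533  -0.2435  0.075 ]
 [ 0.5396 -0.2274  0.075 ]] [ 0.5443 -0.239   0.075 ]
```

View pics/s17d.png

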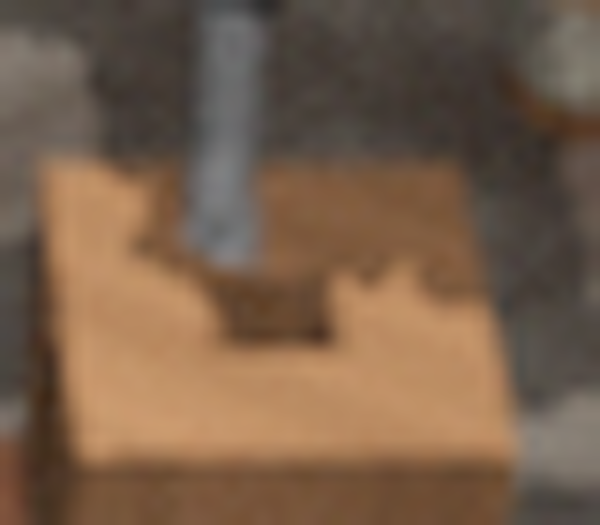

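```bash
python3 -c "
from h import *
s,Rm=st(False)
for z in (0,-.02,-.03,-.057): print((Rm.T@np.array([.0102,-.0033,z])*1e3).round(1))"
```

```text
[0.5 7.6 7.6]
[20.5  7.9  5.8]
[30.4  8.1  4.9]
[57.3  8.6  2.5]
```

>>> send_rows(moves=[10, 0.5, 4, 4, 0, 10, 0.5, 7.6, 7.6, 0, 10, 0.5, 7.6, 7.6, 0, 10, 8, 7.7, 6.9, 0, 10, 14, 7.8, 6.4, 0, 10, 20, 7.9, 5.8, 0])

```text
clock: 30.6
tcp_pos: [0.547, -0.2314, 0.1608]
tool_rot: [0.346, 0.58, -0.39, 0.626]
force: [-0.6, -0.2, -1.6]
width: 0.0229
```

```bash
python3 look2.py 18
```

```text
t 30.6 tcp [ 0.547  -0.2314  0.1608] X [ 0.023 -0.087 -0.996] Z [ 0.456 -0.886  0.088] j [-0.476  0.417  1.666 -0.079  0.999  0.661] F [-0.6 -0.2 -1.6] M [ 0.08 -0.    0.  ] w 22.9
tip [ 0.5492 -0.2397  0.0656]
wc [350.43519773 386.66719249] hole [343.64398918 444.60573162]
```

View pics/w18c.png

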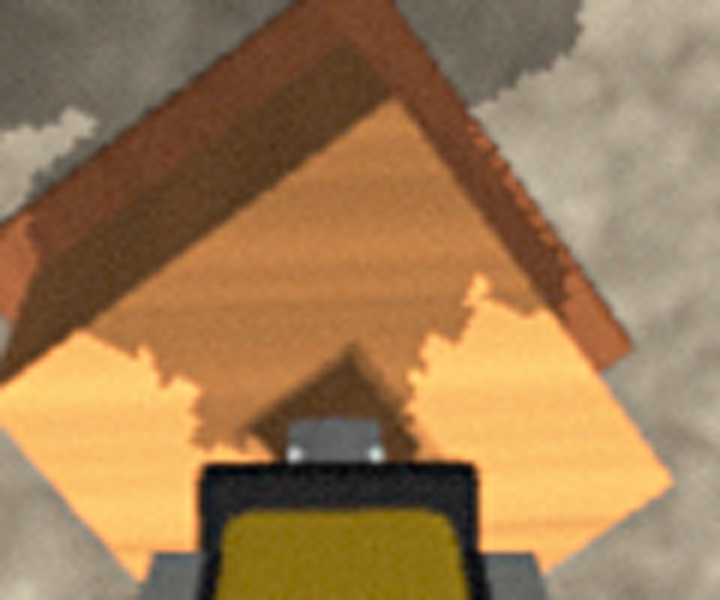

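View pics/s18c.png

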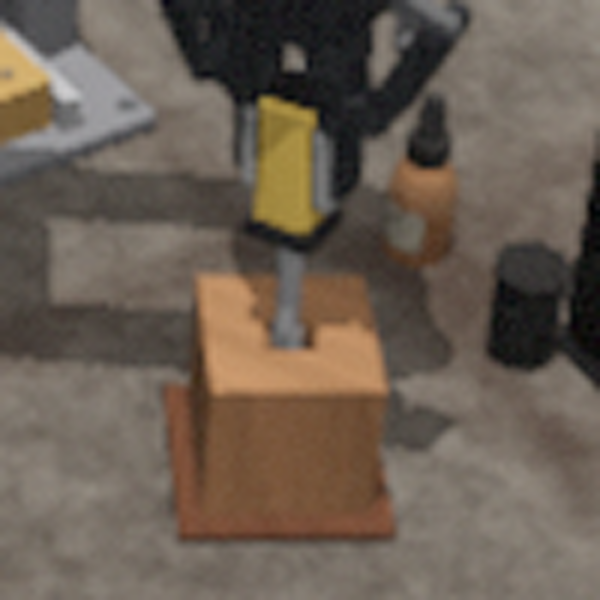

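>>> send_rows(moves=[10, 10, 0.2, -0.9, 0, 10, 20, 0.4, -1.8, 0, 10, 28, 0.5, -2.5, 0, 10, 28, 0.5, -2.5, 0])

```text
clock: 31.1
tcp_pos: [0.5452, -0.2305, 0.1304]
tool_rot: [0.346, 0.581, -0.39, 0.624]
force: [0.8, -0.1, -1.5]
width: 0.0229
```

```bash
python3 look2.py 19
```

```text
t 31.1 tcp [ 0.5452 -0.2305  0.1304] X [ 0.019 -0.085 -0.996] Z [ 0.456 -0.886  0.084] j [-0.477  0.455  1.694 -0.082  0.938  0.667] F [ 0.8 -0.1 -1.5] M [ 0.07  0.03 -0.  ] w 22.9
tip [ 0.5471 -0.2386  0.0352]
wc [350.45567707 386.72472846] hole [380.27888414 523.54326122]
```

View pics/s19c.png

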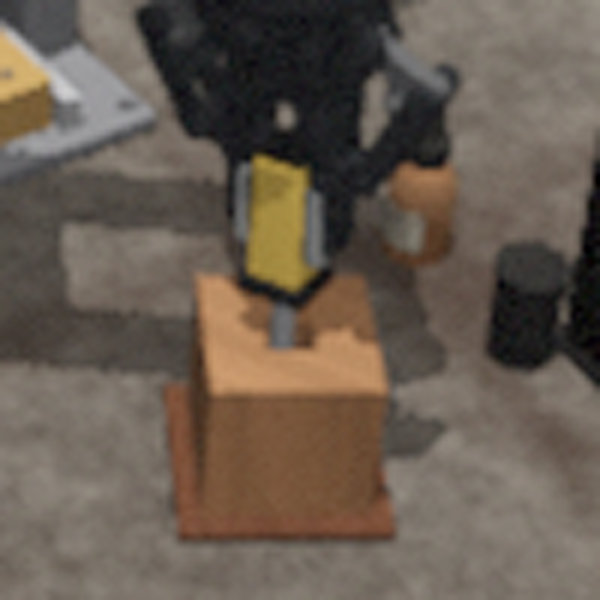

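>>> send_rows(moves=[10, 6, 1, 0, 0, 10, 12, 1.5, 0, 0, 10, 13, 1.5, 0, 0, 10, 13, 1.5, 0, 0])

```text
clock: 31.6
tcp_pos: [0.5476, -0.2315, 0.1184]
tool_rot: [0.346, 0.581, -0.39, 0.625]
force: [-1.4, -1.6, -2.0]
width: 0.0235
```

```bash
python3 look2.py 20
```

```text
t 31.6 tcp [ 0.5476 -0.2315  0.1184] X [ 0.021 -0.086 -0.996] Z [ 0.456 -0.886  0.086] j [-0.476  0.473  1.7   -0.084  0.913  0.67 ] F [-1.4 -1.6 -2. ] M [-0.19  0.2  -0.04] w 23.5
tip [ 0.5495 -0.2397  0.0233]
wc [350.28363818 386.64814758] hole [373.24032624 579.37593835]
```

View pics/s20c.png

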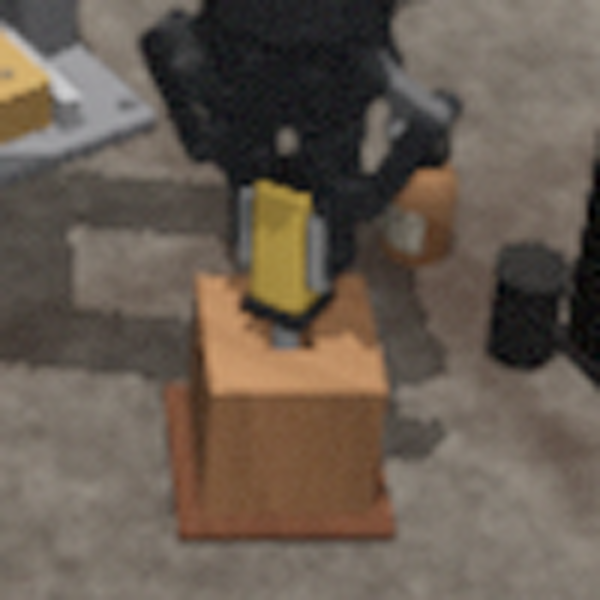

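>>> send_rows(moves=[10, 3, 0, -0.3, 0, 10, 5, 0, -0.4, 0, 10, 5, 0, -0.4, 0, 40, 5, 0, -0.4, 0, 60, 5, 0, -0.4, 0, 60, 5, 0, -0.4, 0, 60, 5, 0, -0.4, 0])

```text
clock: 32.4
tcp_pos: [0.5476, -0.2314, 0.1138]
tool_rot: [0.346, 0.581, -0.39, 0.625]
force: [-0.5, 0.0, 0.8]
width: 0.0604
```

```bash
python3 look2.py 21
```

```text
t 32.4 tcp [ 0.5476 -0.2314  0.1138] X [ 0.021 -0.086 -0.996] Z [ 0.456 -0.886  0.086] j [-0.476  0.479  1.704 -0.085  0.903  0.671] F [-0.5  0.   0.8] M [ 0.08 -0.    0.02] w 60.4
tip [ 0.5497 -0.2396  0.0186]
wc [350.32699347 386.55068378] hole [378.56916669 598.69214577]
```

View pics/s21c.png

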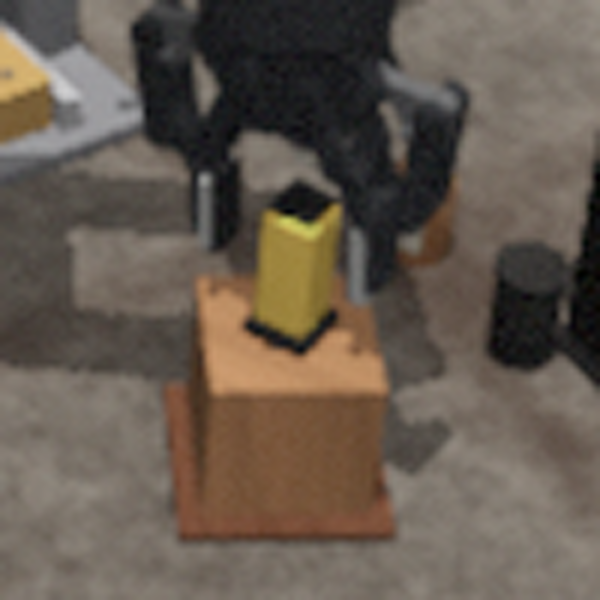

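View pics/w21.png

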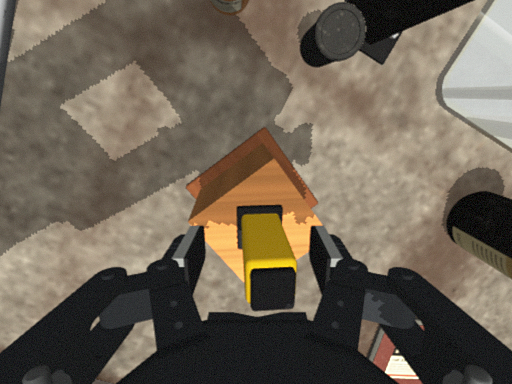

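```bash
python3 -c "
from h import *
print(to([.5476,-.2314,.23]),to([.53,.10,.22]))"
```

```text
[-115.8   -2.3   10. ] [-134.7  133.4 -292.5]
```

>>> send_rows(moves=[60, -25, 0, 2, 0, 60, -60, 0, 4, 0, 60, -100, 0, 8, 0, 60, -116, 10, -20, -0.15, 60, -120, 28, -60, -0.3, 60, -123, 46, -100, -0.45, 60, -126, 64, -140, -0.6, 60, -128, 82, -180, -0.75, 60, -130, 100, -220, -0.9, 60, -132, 118, -258, -1.05])

```text
clock: 33.5
tcp_pos: [0.5316, 0.0641, 0.2207]
tool_rot: [-0.016, 0.698, -0.044, 0.714]
force: [0.8, -0.3, 0.7]
width: 0.06
```

```bash
python3 -c "
from h import *
st(); print(to([.53,.11,.22]))"
```

```text
t 33.5 tcp [0.5316 0.0641 0.2207] X [ 0.021 -0.086 -0.996] Z [ 0.999 -0.039  0.025] j [ 0.049  0.292  1.692 -0.095  1.143  0.128] F [ 0.8 -0.3  0.7] M [ 0.01 -0.01  0.03] w 60.0
[-3.2 45.7 -3.4]
```

>>> send_rows(moves=[60, 0, 18, 2, -0.06, 60, 0, 36, 4, -0.118, 60, 0, 36, 4, -0.118, 60, 0, 36, 4, -0.118])

```text
clock: 33.9
tcp_pos: [0.5369, 0.0998, 0.2177]
tool_rot: [-0.058, 0.7, -0.003, 0.712]
force: [0.4, 0.8, 0.6]
width: 0.0605
```

Run:
```python
from h import *
st(); d=grab('wrist','w22'); s=grab('scene','s22'); t=grab('top','t22')
print(proj(d,[.5367,.11,.08]),proj(s,[.5367,.11,.08]),proj(t,[.5367,.11,.08]))
cv2.imwrite("pics/t22c.png",cv2.resize(t["img"][160:215,200:270],None,fx=9,fy=9,interpolation=cv2.INTER_CUBIC))
```

```text
t 33.9 tcp [0.5369 0.0998 0.2177] X [ 0.021 -0.086 -0.996] Z [0.997 0.079 0.014] j [ 0.115  0.313  1.669 -0.096  1.151  0.076] F [0.4 0.8 0.6] M [ 0.05 -0.02 -0.  ] w 60.5
[256.28117961 162.17779386] [241.24264408 174.71172309] [215.60801677 190.50579606]
```

View pics/w22.png

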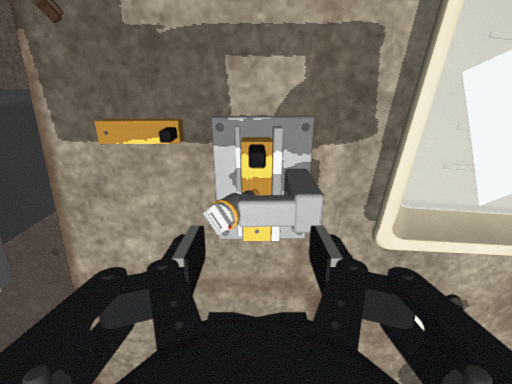

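View pics/s22.png

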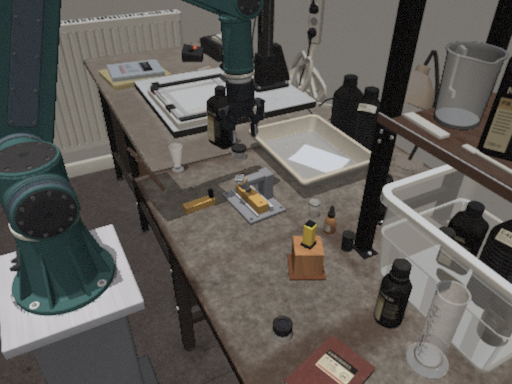

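Run:
```python
from h import *
d=dict(np.load("w22.npz")); cv2.imwrite("pics/w22c.png",cv2.resize(d["img"][125:205,210:310],None,fx=7,fy=7,interpolation=cv2.INTER_CUBIC))
```

```text
(no output)
```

View pics/w22c.png

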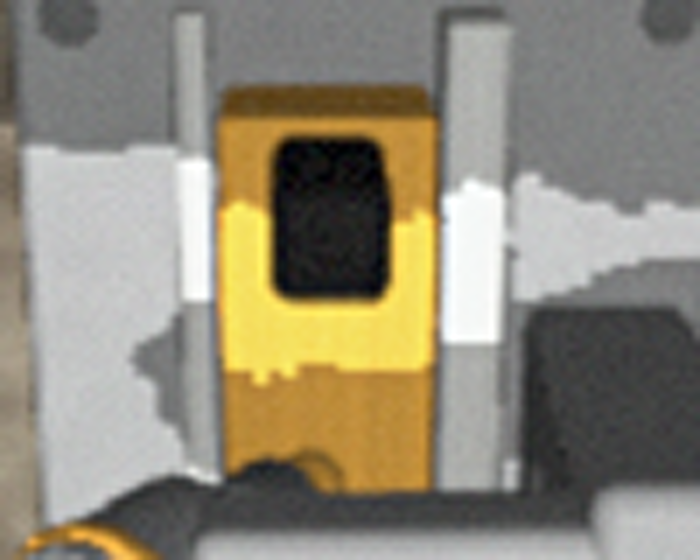

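```bash
python3 -c "
from h import *
d=dict(np.load('w22.npz')); p=onz(d,257.1,159.7,.08); print(p)
t=p.copy(); t[2]=.069; t[1]+=.002; print(to(t)); t[2]=.12; print(to(t))"
```

```text
[0.53731244 0.11261277 0.08      ]
[146.9  28.6  -0.6]
[96.1 24.2  0.1]
```

>>> send_rows(moves=[60, 30, 23.5, 0, 0, 60, 65, 23.5, 0, 0, 60, 96, 23.5, 0, 0, 60, 115, 25, 0, 0, 60, 132, 26.5, -0.5, 0, 60, 146, 27.5, -0.5, 0, 60, 146, 27.5, -0.5, 0])

```text
clock: 34.75
tcp_pos: [0.5361, 0.1124, 0.0683]
tool_rot: [-0.057, 0.701, -0.004, 0.711]
force: [-0.6, 0.7, 0.4]
width: 0.0598
```

Run:
```python
from h import *
st(); grab('wrist','w23')
```

```text
t 34.75 tcp [0.5361 0.1124 0.0683] X [ 0.017 -0.087 -0.996] Z [0.997 0.075 0.011] j [ 0.138  0.515  1.798 -0.12   0.827  0.145] F [-0.6  0.7  0.4] M [ 0.04 -0.01 -0.04] w 59.8
```

View pics/w23.png

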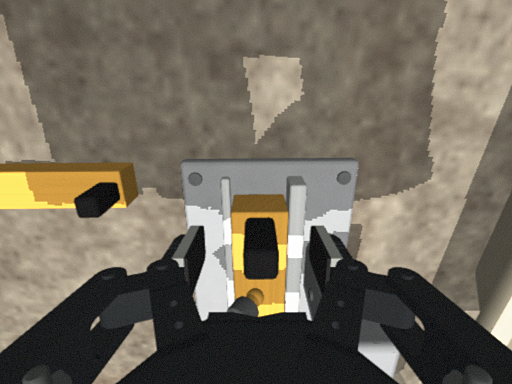

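>>> send_rows(moves=[40, 0, 0, 1.5, 0, 30, 0, 0, 1.5, 0, 10, 0, 0, 1.5, 0, 5, 0, 0, 1.5, 0, 5, 0, 0, 1.5, 0, 5, 0, 0, 1.5, 0], newtons=70)

```text
clock: 35.4
tcp_pos: [0.5388, 0.1128, 0.0705]
tool_rot: [-0.057, 0.7, -0.004, 0.712]
force: [-1.3, -0.9, 5.7]
width: 0.0168
```

Run:
```python
from h import *
s,Rm=st(); jy=np.array([-.0785,.997,0]); print((Rm.T@jy*20).round(1))
```

```text
t 35.4 tcp [0.5388 0.1128 0.0705] X [ 0.02  -0.086 -0.996] Z [0.997 0.075 0.014] j [ 0.138  0.513  1.793 -0.12   0.831  0.144] F [-1.3 -0.9  5.7] M [-0.08  0.52 -0.14] w 16.8
[-1.8 19.9 -0.1]
```

>>> send_rows(moves=[5, -0.2, 2.5, 0, 0, 5, -0.5, 5, 0, 0, 5, -0.7, 7, 0, 0])

```text
clock: 35.7
tcp_pos: [0.5379, 0.1181, 0.0706]
tool_rot: [-0.059, 0.7, -0.005, 0.711]
force: [0.9, -10.3, -3.9]
width: 0.0168
```

```bash
python3 -c "
from h import *
st()"
```

```text
t 35.7 tcp [0.5379 0.1181 0.0706] X [ 0.019 -0.09  -0.996] Z [0.997 0.077 0.012] j [ 0.15   0.514  1.79  -0.124  0.835  0.157] F [  0.9 -10.3  -3.9] M [-1.31  0.05  0.13] w 16.8
```

The drag is 10 N, which means the block is lightly nipped. I'll finish the pull.

>>> send_rows(moves=[5, -0.3, 3, 0, 0, 5, -0.6, 6, 0, 0, 5, -0.9, 9, 0, 0, 5, -1.2, 12, 0, 0, 5, -1.4, 15, 0, 0, 5, -1.4, 15.5, 0, 0, 5, -1.4, 15.5, 0, 0])

```text
clock: 36.4
tcp_pos: [0.5362, 0.1328, 0.0706]
tool_rot: [-0.059, 0.701, -0.005, 0.711]
force: [0.1, -4.8, -2.5]
width: 0.0172
```

```bash
python3 -c "
from h import *
st()"
```

```text
t 36.4 tcp [0.5362 0.1328 0.0706] X [ 0.018 -0.091 -0.996] Z [0.997 0.077 0.011] j [ 0.178  0.517  1.784 -0.124  0.842  0.184] F [ 0.1 -4.8 -2.5] M [-0.45  0.27 -0.  ] w 17.2
```

>>> send_rows(moves=[25, 0, 0, 0, 0, 40, 0, 0, 0, 0, 55, 0, 0, 0, 0, 55, 0, 0, 0, 0, 55, 0, 0, 0, 0, 55, -15, 0, 0, 0, 55, -50, 0, 0, 0, 55, -95, 0, 0, 0, 55, -140, 0, 0, 0, 55, -140, 0, 0, 0])

```text
clock: 37.4
tcp_pos: [0.5377, 0.1469, 0.2164]
tool_rot: [-0.059, 0.696, -0.005, 0.715]
force: [1.0, 0.6, -0.3]
width: 0.0549
```

Run:
```python
from h import *
st(); d=grab('wrist','w24'); s=grab('scene','s24')
cv2.imwrite("pics/s24c.png",cv2.resize(s["img"][155:285,190:350],None,fx=4.5,fy=4.5,interpolation=cv2.INTER_CUBIC))
```

```text
t 37.4 tcp [0.5377 0.1469 0.2164] X [ 0.03  -0.088 -0.996] Z [0.997 0.078 0.023] j [ 0.202  0.33   1.647 -0.101  1.155  0.166] F [ 1.   0.6 -0.3] M [ 0.04 -0.01  0.08] w 54.9
```

View pics/w24.png

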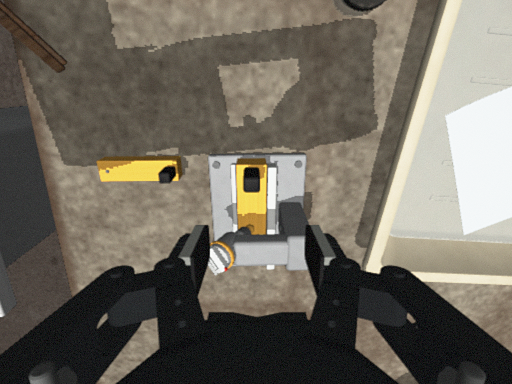

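View pics/s24c.png

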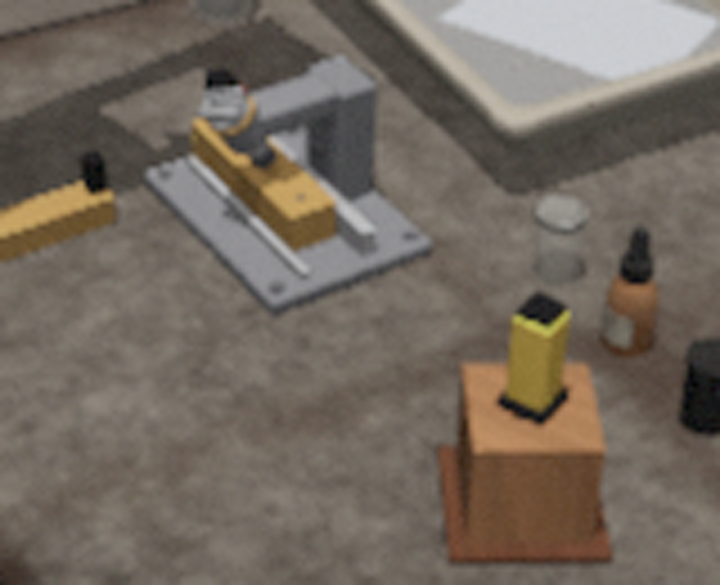

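The wrist view shows the block drawn along its guide, still under the nose, with its tab at (252,180). In the scene crop the driver stands upright, collar seated on the stand at (535,400). The gripper is clear.

```bash
python3 -c "
from station import hand_in
print(hand_in())"
```

```text
the job is handed in; nothing more can be done
None
```

I nipped the block with the stop screw, drew it about 20 mm, put the driver back in its stand, and handed the job in at about 37 s. `hand_in` gives no verdict.

- **Tilting the driver:** the moves only turn about the tool's own axis. To get the roughly 30° lean I over-reached at the outer limit, and straightened the tool afterwards at the inner limit.
- **Turning the screw:** I turned it clockwise by about 0.9 rad. The torque stayed at about 0.12 N m, then rose to 0.20 N m. It climbed gradually, not in the clear 0.05 N m step described, so torque alone did not pin down the moment of touch.
- **Nip:** the first 5 mm of pull took about 10 N, against 8–18 N expected when nipped and under 2 N when free. I take the nip as light, roughly 15–20 N; I never measured the nose force directly.
- **Final state:** the tool moved about 20 mm with the tab gripped, and the last pictures show the block flat in the guide under the nose. The driver stands upright with its collar on the stand, the gripper is clear, and the bystanders in view look undisturbed.
- **One slip:** the first try at putting the driver back missed the hole and pressed about 39 N through the blade onto the stand's top. The driver tilted a few degrees in the grip; I backed off, measured again, and the second try went in freely.

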